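# Set up the glue warmer

### The job

The blue eight-sided glue cup was left to drain mouth down on the cork mat. Stand it gently, without dropping or banging it, mouth up in the middle of the round hot plate of the green glue warmer, all of its base on the plate, and turn the warmer's dial until the white line of its pointer is at the red mark. Leave the other things on the bench where they are.

Things in the scene. Friction and masses are not known exactly. Their poses are not given: they have to be found in the camera images.
- cup: The glue cup: open eight-sided prism, blue outside, white inside, 80 mm tall, 56 mm across flats (60.6 over corners), flats 23 mm wide, walls 3 mm, base 5 mm, 0.15 to 0.31 kg. Origin: centre of its base's underside; z runs from base to mouth (down at the start, up at the end); x and y pass through middles of flats, one every 45 degrees. It can lie on a flat without rolling, its axis 28 mm up.
- mat: The cork mat on the bench on which the cup stands at first: 170 x 170 mm, 4 mm thick, fixed; origin at the centre of its underside.
- warmer: The glue warmer: green box 160 mm (its x) by 280 mm (its y), top at 40 mm above the bench, fixed; origin at the centre of its underside. The hot plate lies at its +y end, the dial at its -y end, 155 mm apart.
- plate (a point): Centre of the upper face of the warmer's round aluminium hot plate, a disc of 100 mm diameter whose face is 46 mm above the bench.
- dial_grip (a point): Point on the vertical axis of the warmer's dial, at the height to grip, 37 mm above the warmer's top. The dial is black: a bar grip 42 mm long, 14 mm wide, 32 mm high (its top is 7 mm above this point) on a disc of 44 mm diameter, 8 mm high, with a white line on top of the pointer end of the bar.
- mark (a point): Middle of the red mark on the dial's scale, 40 mm from the dial's axis on the warmer's top. The other eight ticks of the scale are black.
- dial (a joint): Angle of the dial, 0 to 4.0 rad, growing clockwise seen from above. At 0 the pointer points along the warmer's -x axis, at 1.57 along its +y axis (to the hot plate). The red mark is at 2.0. It stays where it is left.
- tack_dish: Bystander: round steel dish with brass tacks, 72 mm across, 32 mm high; origin under its centre.
- brush: Bystander: brush with a wooden handle lying on the bench; origin on its underside.
- heel: Bystander: black rubber heel block, 55 x 50 x 26 mm; origin under its centre.
- hammer: Bystander: hammer with a wooden handle lying on the bench; origin on its underside.
- red_tin: Bystander: closed red tin, 80 mm across, 75 mm high; origin under its centre.

How it is judged (in metres and radians):
At the end, for the whole second after the job is handed in: The cup stands mouth up (within 0.08 rad of upright) and at rest on the hot plate, its base centre within 20 mm of the plate's centre and at the plate's height within 4 mm, and the dial reads 2.0 rad (the red mark) within 0.14 rad (angle between cup's own z axis and vertical below 0.08 rad and horizontal distance between cup and plate below 0.02 m and z of cup in the frame of plate between -0.004 and 0.004 m and linear speed of cup below 0.02 m/s and value of joint dial between 1.86 and 2.14 rad); the robot touches nothing.
It fails at once if the cup is dropped (it moves at over 0.4 m/s while no finger touches it, as after a fall of about 10 mm) (linear speed of cup above 0.4 m/s and contact force between cup and the fingers below 0.1 N).
It fails at once if the cup is banged or pressed hard onto the warmer (contact force over 90 N) (contact force between cup and warmer above 90 N).
It fails at once if one of the bystanders is moved by more than 30 mm (distance of any of tack_dish, brush, heel, hammer, red_tin from where it was at the start of the episode above 0.03 m).
It also fails if it takes over 72 s, if anything falls off the work surface, if the arm or the gripper's body presses on something with over 40 N, if the wrist force passes 120 N, or if a joint passes its speed limit or range.

### The arm

A 6-joint arm with a two-finger parallel gripper is mounted at the origin on the work surface. World frame = base frame: x ahead of the robot, y to its left, z up, the work surface at z = 0. Lengths are in m, angles in degrees, forces in N, time in s.
With the tool pointing down it reaches from about 0.4 to 0.825 m from the base axis. Payload 7 kg.
Tool frame: the origin (TCP) lies between the finger pads; the fingertips stand 19 mm ahead of it and the grasp point (between the pads) is the TCP (r.finger_overhang is the distance from the TCP to the fingertips, in m); z points along the fingers, y is the direction in which the jaws open and shut (so a half turn about z gives the same grasp; the last joint's range is limited). The gripper opens to 88 mm and grips with 3 to 60 N. Pads are 19 mm wide; open, the fingers measure 130 mm over their backs; the gripper's body (78 mm by 193 mm) begins 47 mm behind the grasp point.
Start: joints at [92.309, 20.546, 0.682, 0, -70.136, -16.507], TCP at [0.166, 0.654, 0.246] pointing down, gripper open.
Joint ranges: [-176.03, 176.03], [-82.01, 121.73], [-58.28, 71.71], [-173.87, 95.51], [-174.79, -0.11], [-173.66, 173.66]. Speed limits (degrees/s): [136.94, 136.94, 172.46, 180, 180, 180].

### API

Orientations are given as [roll, pitch, yaw] about the fixed x, y, z axes, in that order (R = Rz(yaw) Ry(pitch) Rx(roll)).
In Python, from plant import r, optics gives the robot as it stands. The module is installed in compiled form; this text tells all that it offers.
- The arm moves only by the tool step_arm, never from a script. Its argument "increments" is a list of rows, each an object of numbers: "tx", "ty", "tz": the shift along the world's x, y, z in mm; "ax", "ay", "az": the turn, a rotation vector about the world's x, y, z in degrees; "claw": the gripper command: -1 is shut, 1 is fully open, values between are in proportion. In form: [{"tx": .., "ty": .., "tz": .., "ax": .., "ay": .., "az": .., "claw": ..}, ...]. A call has 1 to 12 rows; each row shifts and turns the commanded pose from where the row before left it; what a row does not reach is not made up. A row lasts 1/10 s, in which the tool goes at most 50 mm and 8.59 degrees, less where a joint would pass 70% of its speed; a pose out of reach is approached as far as the arm can. A call with a gripper value outside its range is refused whole. The fingers move at their own pace and stop on an object; "newtons" is the grip in N (left out, the last holds). Time passes only in rows, so rows that do not move let the fingers close. It gives the time, the measured TCP pose, the force and the opening at its end, in the units of the state.
- r.get_state(): the state, without advancing time (a new reading comes with each control period).
- optics.capture(name): name is "scene" or "top" or "wrist"; returns a dict with "image" (400x640x3 uint8, blue, green, red), "depth" (400x640 float32, m along the optical axis (not along the pixel's ray), 0 where there is no reading), "fx", "fy", "cx", "cy" (pixels), "R" (3x3) and "t" (3): a world point X has camera coordinates R X + t. Camera axes: x right, y down, z forward; pixel columns grow to the right and rows downward; lengths in m; the calibration is good to about 2 mm. A picture is of the moment at which its call begins.
- r.close_job(): hands the job in, once; it reports no verdict.
The state is a dict: "time_s": time; "joints": joint angles; "qd": joint speeds; "joint_torque": joint torques, N m; "tcp_pos": TCP position; "eef_rot": TCP orientation; "contact_force": force on the tool from outside, world axes, zero at the start; "moment": the same for the moment, N m; "gripper_width": finger opening in m.
Only numpy, scipy, OpenCV 4.12 (cv2) and the standard library are available. Lean on these libraries where they do the work, as an engineer would, in place of code of your own. Each camera call takes 0.05 s, during which the arm holds its last target. There are 200 camera calls.

## Working session

There is one attempt and no reset: what is moved stays moved. The work goes in short steps, Python scripts to look and compute and a tool call to move; the robot and the scene stay as the last step left them, time stands still between calls to the robot, and variables do not carry over. Pictures are saved under pics/ and viewed, about 8 in all and at most 12, crops included, and the job is handed in when it is done.

Besides the shell and the picture viewer there is one more tool, called by a JSON object that holds its "name" and its "arguments", one argument or row to a line. step_arm: Moves the arm, as the interface text tells. Its arguments: {"type":"object","properties":{"increments":{"type":"array","items":{"type":"object","properties":{"tx":{"type":"number"},"ty":{"type":"number"},"tz":{"type":"number"},"ax":{"type":"number"},"ay":{"type":"number"},"az":{"type":"number"},"claw":{"type":"number"}}}},"newtons":{"type":"number"}},"required":["increments"]}

```bash
mkdir -p pics
cat > h.py <<'E'
import numpy as np, cv2, pickle
from plant import r, optics
def snap(n,f):
    c=optics.capture(n); cv2.imwrite(f'pics/{f}.png',c['image']); pickle.dump(c,open(f'pics/{f}.pkl','wb')); return c
def world(c,u,v,d=None):
    d=c['depth'][int(v),int(u)] if d is None else d
    p=np.array([(u-c['cx'])/c['fx']*d,(v-c['cy'])/c['fy']*d,d]); return c['R'].T@(p-c['t'])
def cloud(c):
    v,u=np.mgrid[0:400,0:640]; d=c['depth']
    p=np.stack([(u-c['cx'])/c['fx']*d,(v-c['cy'])/c['fy']*d,d],-1); return (p-c['t'])@c['R']
E
python3 - <<'E'
from h import *
print(r.get_state())
a=snap('scene','scene0');b=snap('top','top0')
for c in(a,b):print(c['fx'],c['R'],c['t'],(c['depth']>0).mean())
cv2.imwrite('pics/v0.png',np.vstack([cv2.resize(a['image'],(480,300)),cv2.resize(b['image'],(480,300))]))
E
```

```text
{'time_s': 0.0, 'joints': array([ 9.23089089e+01,  2.05912127e+01,  6.33352927e-01, -2.21942241e-02,
       -7.01359839e+01, -1.65068787e+01]), 'qd': array([-0.02030203, -0.05420221,  0.00260636,  0.0475904 ,  0.0320179 ,
        0.08064171]), 'joint_torque': array([ 1.57304448e-04, -5.82718956e+01,  2.93048841e+01,  6.99746355e+00,
        6.73916191e-03, -1.53012897e-04]), 'tcp_pos': array([0.16545882, 0.65392291, 0.24461546]), 'eef_rot': array([ 1.79904095e+02, -6.66267888e-03, -1.42055226e+01]), 'contact_force': array([ 0.10268878, -0.21212223, -0.01401496]), 'moment': array([ 0.02147253, -0.00720138, -0.01742866]), 'gripper_width': 0.08778107573383727}
500.1158469755765 [[ 0.59671925  0.80227588 -0.0167199 ]
 [ 0.46648836 -0.36376916 -0.80626337]
 [-0.65292783  0.47331323 -0.59132041]] [-0.35445804 -0.16747354  1.47736672] 0.9960859375
511.64958121157724 [[ 0.01573342 -0.99973755  0.01665225]
 [-0.99740818 -0.01686185 -0.06994717]
 [ 0.0702096  -0.01550858 -0.9974117 ]] [0.0136773  0.5867548  1.18204585] 0.9961875
```

View pics/top0.png

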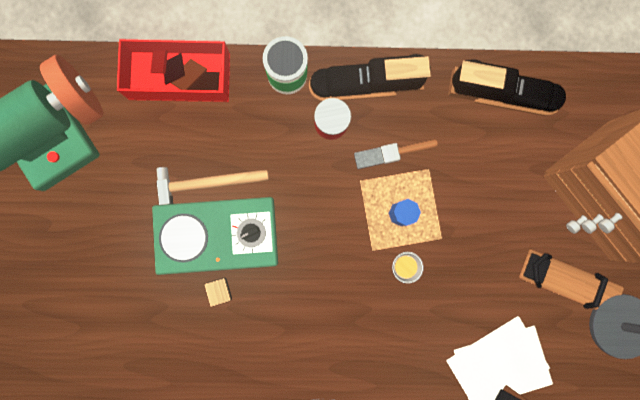

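View pics/scene0.png

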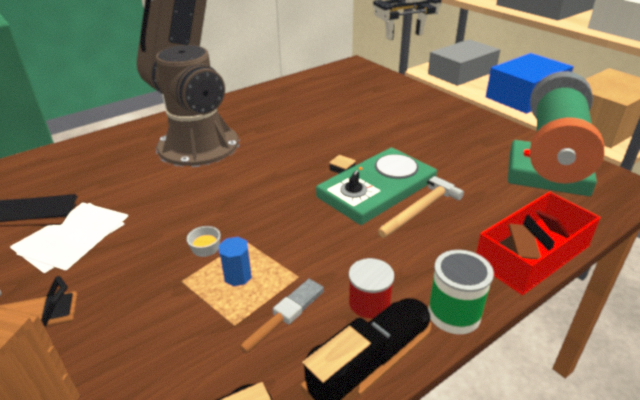

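The top view (image up is +x, left is +y) shows the blue cup at (405,212) on the mat. The tack dish is just below it at (407,268) and the brush above. The warmer's plate is at (183,237), the dial at (251,233), the hammer above the warmer, and a tan block at (217,292). The scene view agrees.

```bash
cat > m0.py <<'E'
from h import *
def load(f): return pickle.load(open(f'pics/{f}.pkl','rb'))
for f in('top0','scene0'):
    c=load(f);P=cloud(c);I=c['image'].astype(int);B,G,R=I[...,0],I[...,1],I[...,2]
    rg=(P[...,0]>.2)&(P[...,0]<1)&(abs(P[...,1])<.55)
    print(f,'bench z',np.median(P[...,2][rg&(P[...,2]<.02)]))
    m=rg&(B>R+60)&(B>G+30)&(P[...,2]>.02);m[:,:]&=True
    q=P[m&(P[...,1]<0)];t=q[q[:,2]>np.percentile(q[:,2],95)-.004]
    print('cup top n',len(t),t.mean(0),t.min(0),t.max(0))
    if f=='top0':
        tm=(m&(P[...,2]>.075)).astype(np.uint8);k=cv2.findContours(tm,0,1)[0];k=max(k,key=cv2.contourArea)
        W=np.array([world(c,*p[0]) for p in k])
        (x,y),e=cv2.minEnclosingCircle(W[:,:2].astype(np.float32));print('cup circ',x,y,e)
        # octagon support widths by angle
        cc=t[:,:2]-t[:,:2].mean(0)
        print('width by ang',[(a,round(1000*float(np.ptp(cc@[np.cos(np.radians(a)),np.sin(np.radians(a))])),1)) for a in range(0,180,5)])
        g=rg&(G>R+25)&(G>B+10)&(P[...,2]>.025)&(P[...,2]<.05);
        gq=P[g];rect=cv2.minAreaRect(gq[:,:2].astype(np.float32));print('warmer',rect,np.median(gq[:,2]))
    w=rg&(I.min(-1)>170)&(P[...,2]>.03)&(P[...,2]<.06)&(P[...,1]>0.23)
    q=P[w];print('plate',q.mean(0),np.median(q,0),np.ptp(q,0))
    d=rg&(P[...,2]>.06)&(P[...,2]<.1)&(P[...,1]>.05)&(P[...,1]<.25)&(P[...,0]<.68)&(P[...,0]>.45)
    q=P[d];print('dial',len(q),q.mean(0),q.max(0));
    if len(q)>10:
        q=q[q[:,2]>.078];u,s,v=np.linalg.svd(q[:,:2]-q[:,:2].mean(0));print('bar',len(q),q.mean(0),v[0],cv2.minAreaRect(q[:,:2].astype(np.float32)))
    rm=rg&(R>G+70)&(R>B+70)&(P[...,2]>.03)&(P[...,2]<.05)&(P[...,1]>.02)&(P[...,1]<.45)
    print('red',[ (p*1000).round() for p in P[rm]][:12])
c=load('top0')
for n,(u,v) in dict(dish=(407,268),brush=(380,156),brushend=(436,143),head=(163,186),ham=(260,177),tin=(332,118),blk=(217,292)).items(): print(n,world(c,u,v).round(3))
cv2.imwrite('pics/crop.png',cv2.resize(c['image'][190:280,145:285],None,fx=5,fy=5,interpolation=2))
E
python3 m0.py
```

```text
top0 bench z 5.1650623566573385e-05
cup top n 283 [ 0.55619611 -0.17722405  0.08542972] [ 0.52957585 -0.20437178  0.08351336] [ 0.58551545 -0.14842946  0.0900245 ]
cup circ 0.5565609335899353 -0.17618198692798615 0.029461093246936798
width by ang [(0, 55.9), (5, 55.9), (10, 55.6), (15, 54.9), (20, 53.8), (25, 53.5), (30, 54.2), (35, 55.3), (40, 56.0), (45, 56.2), (50, 56.0), (55, 55.4), (60, 54.5), (65, 54.1), (70, 54.8), (75, 55.3), (80, 55.9), (85, 56.0), (90, 55.9), (95, 56.3), (100, 56.3), (105, 55.9), (110, 55.0), (115, 55.5), (120, 57.0), (125, 58.0), (130, 58.6), (135, 58.7), (140, 58.4), (145, 57.6), (150, 56.7), (155, 55.5), (160, 55.6), (165, 56.4), (170, 56.7), (175, 56.5)]
warmer ((0.6044545769691467, 0.2320134937763214), (0.40644773840904236, 0.5370962619781494), 22.02794647216797) 0.039617499752284915
plate [0.49206414 0.32776013 0.04552877] [0.49209163 0.32775278 0.0454797 ] [0.19740062 0.11599955 0.02447394]
dial 129 [0.50433228 0.1723895  0.08221756] [0.51803216 0.19262501 0.09085257]
bar 117 [0.50459486 0.17285703 0.0835273 ] [ 0.47278406 -0.88117832] ((0.5045858025
[... 772 characters left out ...]
993 ]
bar 73 [0.50957021 0.17045567 0.08230586] [ 0.45032882 -0.89286279] ((0.5088076591491699, 0.17116062343120575), (0.013387681916356087, 0.04083900526165962), 28.155120849609375)
red [array([440., 250.,  40.]), array([443., 250.,  41.]), array([825., 443.,  48.]), array([827., 444.,  49.]), array([825., 435.,  49.]), array([825., 450.,  42.]), array([826., 430.,  49.]), array([828., 432.,  49.]), array([827., 424.,  49.]), array([826., 432.,  45.]), array([827., 423.,  47.]), array([827., 425.,  46.])]
dish [ 0.428 -0.191  0.015]
brush [ 0.692 -0.126  0.017]
brushend [ 0.726 -0.26   0.016]
head [0.611 0.382 0.026]
ham [0.635 0.157 0.029]
tin [ 0.767 -0.008  0.076]
blk [0.368 0.248 0.031]
```

View pics/crop.png

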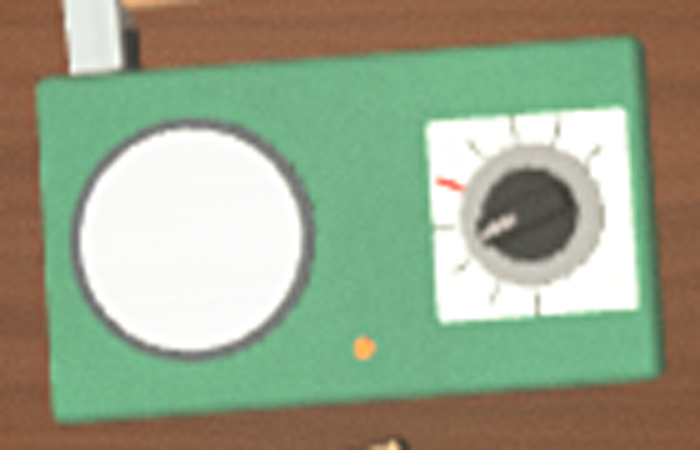

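{"name": "step_arm", "arguments": {
  "increments": [
    {"tx":24,"ty":-30,"az":0,"claw":1},
    {"tx":24,"ty":-30},
    {"tx":24,"ty":-30},
    {"tx":24,"ty":-30},
    {"tx":24,"ty":-30},
    {"tx":24,"ty":-30},
    {"tx":24,"ty":-30},
    {"tx":24,"ty":-30},
    {"tx":24,"ty":-30},
    {"tx":24,"ty":-30},
    {"tx":24,"ty":-30},
    {"tx":24,"ty":-30}
  ]
}}

```text
$.increments[0]: bad value
```

```bash
python3 -c "
from h import *
s=r.get_state();print(*[s[k].round(3) for k in('joints','tcp_pos','eef_rot','contact_force')],s['time_s'])"
```

```text
[ 9.2311e+01  2.0587e+01  6.3700e-01 -1.9000e-02 -7.0136e+01 -1.6505e+01] [0.165 0.654 0.245] [ 1.79913e+02 -8.00000e-03 -1.42000e+01] [-0.611 -0.071  0.679] 0.1
```

{"name": "step_arm", "arguments": {
  "increments": [
    {"tx":24,"ty":-30,"tz":0,"ax":0,"ay":0,"az":0,"claw":1},
    {"tx":24,"ty":-30,"tz":0,"ax":0,"ay":0,"az":0,"claw":1},
    {"tx":24,"ty":-30,"tz":0,"ax":0,"ay":0,"az":0,"claw":1},
    {"tx":24,"ty":-30,"tz":0,"ax":0,"ay":0,"az":0,"claw":1},
    {"tx":24,"ty":-30,"tz":0,"ax":0,"ay":0,"az":0,"claw":1},
    {"tx":24,"ty":-30,"tz":0,"ax":0,"ay":0,"az":0,"claw":1},
    {"tx":24,"ty":-30,"tz":0,"ax":0,"ay":0,"az":0,"claw":1},
    {"tx":24,"ty":-30,"tz":0,"ax":0,"ay":0,"az":0,"claw":1},
    {"tx":24,"ty":-30,"tz":0,"ax":0,"ay":0,"az":0,"claw":1},
    {"tx":24,"ty":-30,"tz":0,"ax":0,"ay":0,"az":0,"claw":1},
    {"tx":24,"ty":-30,"tz":0,"ax":0,"ay":0,"az":0,"claw":1}
  ]
}}

```text
time_s: 1.2
tcp_pos: [0.4301, 0.3229, 0.2454]
eef_rot: [180.0, 0.0, -14.2]
contact_force: [1.7, -0.1, -0.1]
gripper_width: 0.0871
```

```bash
python3 -c "
from h import *
s=r.get_state();print(*[s[k].round(3) for k in('joints','tcp_pos','eef_rot','contact_force')],s['time_s'])"
```

```text
[ 5.7781e+01  7.6410e+00 -1.6632e+01 -1.0000e-02 -6.5743e+01  1.8034e+01] [0.43  0.323 0.245] [ 1.79988e+02  1.40000e-02 -1.41890e+01] [ 1.666 -0.063 -0.076] 1.2
```

{"name": "step_arm", "arguments": {
  "increments": [
    {"tx":11,"ty":-42,"tz":10,"ax":0,"ay":0,"az":0,"claw":1},
    {"tx":11,"ty":-42,"tz":10,"ax":0,"ay":0,"az":0,"claw":1},
    {"tx":11,"ty":-42,"tz":10,"ax":0,"ay":0,"az":0,"claw":1},
    {"tx":11,"ty":-42,"tz":10,"ax":0,"ay":0,"az":0,"claw":1},
    {"tx":11,"ty":-42,"tz":0,"ax":0,"ay":0,"az":0,"claw":1},
    {"tx":11,"ty":-42,"tz":0,"ax":0,"ay":0,"az":0,"claw":1},
    {"tx":11,"ty":-42,"tz":0,"ax":0,"ay":0,"az":0,"claw":1},
    {"tx":11,"ty":-42,"tz":0,"ax":0,"ay":0,"az":0,"claw":1},
    {"tx":11,"ty":-42,"tz":0,"ax":0,"ay":0,"az":0,"claw":1},
    {"tx":11,"ty":-42,"tz":0,"ax":0,"ay":0,"az":0,"claw":1},
    {"tx":11,"ty":-42,"tz":0,"ax":0,"ay":0,"az":0,"claw":1},
    {"tx":5,"ty":-38,"tz":0,"ax":0,"ay":0,"az":0,"claw":1}
  ]
}}

```text
time_s: 2.4
tcp_pos: [0.5558, -0.1777, 0.285]
eef_rot: [180.0, 0.0, -14.2]
contact_force: [0.5, 0.3, 1.0]
gripper_width: 0.0876
```

Run:
```python
from h import *
s=r.get_state();print(*[s[k].round(3) for k in('joints','tcp_pos','eef_rot','contact_force')],s['time_s'])
c=snap('wrist','w1')
print(c['R'].round(3),c['t'].round(3),-c['R'].T@c['t'])
P=cloud(c);m=(P[...,2]>.075)&(P[...,2]<.095)&(c['image'][...,0].astype(int)>c['image'][...,2]+60)
q=P[m];print(m.sum())
if m.sum()>100:
    print(q.mean(0),np.median(q[:,2]))
    h=cv2.convexHull(q[:,:2].astype(np.float32))[:,0];print(cv2.minEnclosingCircle(h),cv2.minAreaRect(h))
    for a in range(0,45,3):print(a,[round(1000*float(np.ptp(h@[np.cos(np.radians(b)),np.sin(np.radians(b))])),1) for b in range(a,180,45)])
```

```text
[ 1.4620e+00  1.0665e+01 -7.6860e+00 -5.0000e-03 -7.1694e+01  7.4318e+01] [ 0.556 -0.178  0.285] [ 1.79992e+02  4.50000e-02 -1.42220e+01] [0.473 0.281 0.993] 2.4
[[-0.246 -0.969 -0.   ]
 [-0.93   0.236  0.282]
 [-0.273  0.07  -0.959]] [-0.037  0.513  0.593] [ 0.62997982 -0.19837772  0.42389436]
5650
[ 0.67699134 -0.07633738  0.07962167] 0.07768574489174712
((0.6598316431045532, -0.08569718897342682), 0.16882678866386414) ((0.664824366569519, -0.09156382083892822), (0.33718839287757874, 0.06566710770130157), 40.39883804321289)
0 [255.8, 337.2, 241.1, 84.9]
3 [266.3, 336.0, 229.5, 97.1]
6 [276.1, 333.9, 217.3, 109.0]
9 [285.2, 330.9, 204.5, 120.7]
12 [293.5, 327.0, 191.1, 132.0]
15 [301.0, 322.1, 177.7, 143.0]
18 [307.8, 316.4, 163.9, 153.7]
21 [314.0, 310.1, 149.7, 164.2]
24 [319.7, 303.7, 136.0, 174.6]
27 [324.9, 296.6, 122.2, 185.1]
30 [329.2, 288.8, 108.5, 195.0]
33 [332.7, 280.6, 94.8, 207.2]
36 [335.2, 271.8, 80.9, 220.2]
39 [336.8, 262.3, 66.7, 232.6]
42 [337.4, 252.1, 72.4, 244.5]
```

View pics/w1.png

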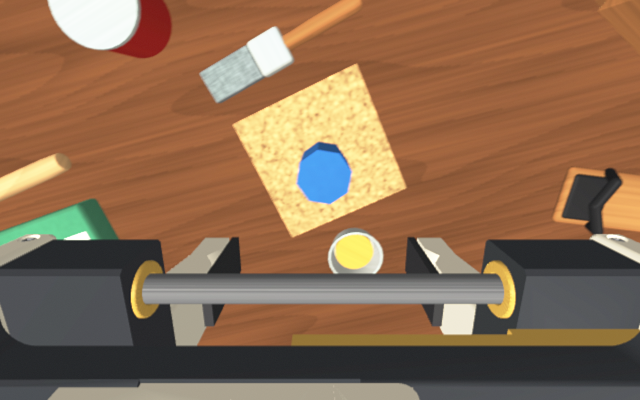

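The wrist view shows the cup's base at (324,173) on the mat, with the dish at (355,255). The red tin contaminated the colour mask, so I'll restrict it.

Run:
```python
from h import *
c=pickle.load(open('pics/w1.pkl','rb'))
P=cloud(c);I=c['image'].astype(int);m=(P[...,2]>.078)&(P[...,2]<.09)&(I[...,0]>I[...,2]+60)&(np.hypot(P[...,0]-.556,P[...,1]+.177)<.05)
q=P[m];print(m.sum(),q.mean(0),np.median(q[:,2]))
k=max(cv2.findContours(m.astype(np.uint8),0,1)[0],key=cv2.contourArea)[:,0]
W=np.array([world(c,u,v) for u,v in k]);h=W[:,:2]
from scipy.optimize import least_squares
def f(p):
    a=p[2]+np.arange(8)*np.pi/4; return ((h-p[:2])@np.array([np.cos(a),np.sin(a)])).max(1)-p[3]
for a0 in (0,.4):
    s=least_squares(f,[.556,-.177,a0,.028],loss='soft_l1',f_scale=.001);print(s.x,np.degrees(s.x[2])%45,s.cost)
```

```text
2176 [ 0.55823455 -0.18049928  0.08369496] 0.08372117166086798
[ 0.55766878 -0.18035648  0.36516753  0.0269674 ] 20.922558141017145 2.4040256486816656e-05
[ 0.55766878 -0.18035648  0.36516771  0.0269674 ] 20.922568872871242 2.4040256486774643e-05
```

{"name": "step_arm", "arguments": {
  "increments": [
    {"tx":1.5,"ty":-1.5,"tz":-25,"ax":0,"ay":0,"az":-5,"claw":1},
    {"tx":0,"ty":0,"tz":-25,"ax":0,"ay":0,"az":-4.8,"claw":1},
    {"tx":0,"ty":0,"tz":-25,"ax":0,"ay":0,"az":0,"claw":1},
    {"tx":0,"ty":0,"tz":-25,"ax":0,"ay":0,"az":0,"claw":1},
    {"tx":0,"ty":0,"tz":-25,"ax":0,"ay":0,"az":0,"claw":1},
    {"tx":0,"ty":0,"tz":-25,"ax":0,"ay":0,"az":0,"claw":1},
    {"tx":0,"ty":0,"tz":-25,"ax":0,"ay":0,"az":0,"claw":1},
    {"tx":0,"ty":0,"tz":-25,"ax":0,"ay":0,"az":0,"claw":1},
    {"tx":0,"ty":0,"tz":-25,"ax":0,"ay":0,"az":0,"claw":1},
    {"tx":0,"ty":0,"tz":0,"ax":0,"ay":0,"az":0,"claw":1}
  ]
}}

```text
time_s: 3.45
tcp_pos: [0.5544, -0.1769, 0.0571]
eef_rot: [179.9, 0.4, -24.0]
contact_force: [-0.1, -0.0, 0.1]
gripper_width: 0.0879
```

Run:
```python
from h import *
from scipy.optimize import least_squares
s=r.get_state();print(*[s[k].round(3) for k in('joints','tcp_pos','eef_rot','contact_force')],s['time_s'])
J=np.array([[92.309,20.591,.633],[57.781,7.641,-16.632],[1.462,10.665,-7.686],s['joints'][:3]]);T=np.array([[.1655,.6539,.2446],[.4301,.3229,.2452],[.556,-.178,.285],s['tcp_pos']])
q=np.radians(J)
fwd=T[:,0]*np.cos(q[:,0])+T[:,1]*np.sin(q[:,0]);lat=-T[:,0]*np.sin(q[:,0])+T[:,1]*np.cos(q[:,0]);print(fwd,lat)
def f(p):
    a1,H,L2,a3,L3=p; e=q[:,1]-q[:,2]  # forearm depression, also try
    R=a1+L2*np.sin(q[:,1])+a3*np.sin(e)+L3*np.cos(e);Z=H+L2*np.cos(q[:,1])+a3*np.cos(e)-L3*np.sin(e)
    return np.r_[R-fwd,Z-T[:,2]]
S=least_squares(f,[0,.1,.4,0,.4]);print(S.x,S.cost,np.abs(f(S.x)).max())
```

```text
[ 1.5190e+00  2.2850e+01 -2.3768e+01 -6.1000e-02 -4.3766e+01  6.4481e+01] [ 0.554 -0.177  0.057] [179.872   0.365 -24.044] [-0.125 -0.038  0.051] 3.45
[0.6467013  0.50248946 0.55127752 0.54948418] [-0.19171044 -0.19171531 -0.19212781 -0.19153585]
[-0.00080625 -0.15347699  0.59826513 -0.0029509   0.4660805 ] 1.6788080691964247e-08 0.00010634504414785972
```

{"name": "step_arm", "arguments": {
  "increments": [
    {"tx":2,"ty":-1,"tz":0,"ax":0,"ay":0,"az":0,"claw":1},
    {"tx":0,"ty":0,"tz":0,"ax":0,"ay":0,"az":0,"claw":-1},
    {"tx":0,"ty":0,"tz":0,"ax":0,"ay":0,"az":0,"claw":-1},
    {"tx":0,"ty":0,"tz":0,"ax":0,"ay":0,"az":0,"claw":-1},
    {"tx":0,"ty":0,"tz":0,"ax":0,"ay":0,"az":0,"claw":-1},
    {"tx":0,"ty":0,"tz":0,"ax":0,"ay":0,"az":0,"claw":-1},
    {"tx":0,"ty":0,"tz":0,"ax":0,"ay":0,"az":0,"claw":-1},
    {"tx":0,"ty":0,"tz":0,"ax":0,"ay":0,"az":0,"claw":-1},
    {"tx":0,"ty":0,"tz":0,"ax":0,"ay":0,"az":0,"claw":-1}
  ],
  "newtons": 25
}}

```text
time_s: 4.35
tcp_pos: [0.5592, -0.1782, 0.0611]
eef_rot: [-180.0, -0.0, -24.0]
contact_force: [-1.9, -0.0, 4.9]
gripper_width: 0.0558
```

{"name": "step_arm", "arguments": {
  "increments": [
    {"tx":0,"ty":0,"tz":10,"ax":0,"ay":0,"az":0,"claw":-1},
    {"tx":0,"ty":0,"tz":25,"ax":0,"ay":0,"az":0,"claw":-1},
    {"tx":0,"ty":0,"tz":35,"ax":0,"ay":0,"az":0,"claw":-1},
    {"tx":0,"ty":0,"tz":35,"ax":0,"ay":0,"az":0,"claw":-1},
    {"tx":-2,"ty":15,"tz":20,"ax":0,"ay":0,"az":0,"claw":-1},
    {"tx":-4,"ty":30,"tz":5,"ax":0,"ay":0,"az":0,"claw":-1},
    {"tx":-5,"ty":40,"tz":0,"ax":0,"ay":0,"az":0,"claw":-1},
    {"tx":-6,"ty":45,"tz":0,"ax":0,"ay":0,"az":0,"claw":-1},
    {"tx":-6,"ty":45,"tz":0,"ax":0,"ay":0,"az":0,"claw":-1},
    {"tx":-6,"ty":45,"tz":0,"ax":0,"ay":0,"az":0,"claw":-1},
    {"tx":-6,"ty":45,"tz":0,"ax":0,"ay":0,"az":0,"claw":-1},
    {"tx":-6,"ty":45,"tz":0,"ax":0,"ay":0,"az":0,"claw":-1}
  ],
  "newtons": 30
}}

```text
time_s: 5.55
tcp_pos: [0.5171, 0.1335, 0.1907]
eef_rot: [180.0, 0.0, -24.0]
contact_force: [0.8, -0.1, -3.1]
gripper_width: 0.0558
```

{"name": "step_arm", "arguments": {
  "increments": [
    {"tx":-6,"ty":45,"tz":0,"ax":0,"ay":0,"az":0,"claw":-1},
    {"tx":-6,"ty":45,"tz":0,"ax":0,"ay":0,"az":0,"claw":-1},
    {"tx":-5,"ty":40,"tz":0,"ax":0,"ay":0,"az":0,"claw":-1},
    {"tx":-4,"ty":30,"tz":0,"ax":0,"ay":0,"az":0,"claw":-1},
    {"tx":-3,"ty":20,"tz":0,"ax":0,"ay":0,"az":0,"claw":-1},
    {"tx":-1,"ty":11,"tz":0,"ax":0,"ay":0,"az":0,"claw":-1},
    {"tx":0,"ty":5,"tz":0,"ax":0,"ay":0,"az":0,"claw":-1},
    {"tx":0,"ty":0,"tz":0,"ax":0,"ay":0,"az":0,"claw":-1},
    {"tx":0,"ty":0,"tz":0,"ax":0,"ay":0,"az":0,"claw":-1}
  ]
}}

```text
time_s: 6.45
tcp_pos: [0.4932, 0.3268, 0.1905]
eef_rot: [180.0, 0.0, -24.1]
contact_force: [-0.0, 0.3, -3.0]
gripper_width: 0.0558
```

{"name": "step_arm", "arguments": {
  "increments": [
    {"tx":0,"ty":1,"tz":-20,"ax":0,"ay":0,"az":0,"claw":-1},
    {"tx":0,"ty":0,"tz":-30,"ax":0,"ay":0,"az":0,"claw":-1},
    {"tx":0,"ty":0,"tz":-18,"ax":0,"ay":0,"az":0,"claw":-1},
    {"tx":0,"ty":0,"tz":-9,"ax":0,"ay":0,"az":0,"claw":-1},
    {"tx":0,"ty":0,"tz":-4,"ax":0,"ay":0,"az":0,"claw":-1},
    {"tx":0,"ty":0,"tz":0,"ax":0,"ay":0,"az":0,"claw":-1},
    {"tx":0,"ty":0,"tz":-1.5,"ax":0,"ay":0,"az":0,"claw":-1},
    {"tx":0,"ty":0,"tz":-1.5,"ax":0,"ay":0,"az":0,"claw":-1},
    {"tx":0,"ty":0,"tz":-1,"ax":0,"ay":0,"az":0,"claw":-1},
    {"tx":0,"ty":0,"tz":-1,"ax":0,"ay":0,"az":0,"claw":-1},
    {"tx":0,"ty":0,"tz":0,"ax":0,"ay":0,"az":0,"claw":-1}
  ]
}}

```text
time_s: 7.55
tcp_pos: [0.493, 0.3289, 0.1046]
eef_rot: [-180.0, 0.0, -24.0]
contact_force: [-0.2, 0.2, -2.9]
gripper_width: 0.0563
```

{"name": "step_arm", "arguments": {
  "increments": [
    {"tx":0,"ty":0,"tz":-1,"ax":0,"ay":0,"az":0,"claw":-1},
    {"tx":0,"ty":0,"tz":0,"ax":0,"ay":0,"az":0,"claw":-1}
  ]
}}

```text
time_s: 7.75
tcp_pos: [0.493, 0.3289, 0.1034]
eef_rot: [180.0, 0.0, -24.0]
contact_force: [-0.1, 0.2, -2.3]
gripper_width: 0.0559
```

{"name": "step_arm", "arguments": {
  "increments": [
    {"tx":0,"ty":0,"tz":-0.8,"ax":0,"ay":0,"az":0,"claw":-1},
    {"tx":0,"ty":0,"tz":0,"ax":0,"ay":0,"az":0,"claw":-1}
  ]
}}

```text
time_s: 7.95
tcp_pos: [0.4931, 0.3289, 0.1031]
eef_rot: [-180.0, -0.0, -24.0]
contact_force: [-0.9, -0.8, 2.2]
gripper_width: 0.056
```

{"name": "step_arm", "arguments": {
  "increments": [
    {"tx":0,"ty":0,"tz":-0.5,"ax":0,"ay":0,"az":0,"claw":-1},
    {"tx":0,"ty":0,"tz":0,"ax":0,"ay":0,"az":0,"claw":-1}
  ]
}}

```text
time_s: 8.15
tcp_pos: [0.4931, 0.3289, 0.1031]
eef_rot: [-180.0, -0.0, -24.0]
contact_force: [-3.5, -1.7, 5.7]
gripper_width: 0.0559
```

{"name": "step_arm", "arguments": {
  "increments": [
    {"tx":0,"ty":0,"tz":0,"ax":0,"ay":0,"az":0,"claw":0.5},
    {"tx":0,"ty":0,"tz":0,"ax":0,"ay":0,"az":0,"claw":1},
    {"tx":0,"ty":0,"tz":0,"ax":0,"ay":0,"az":0,"claw":1},
    {"tx":0,"ty":0,"tz":0,"ax":0,"ay":0,"az":0,"claw":1},
    {"tx":0,"ty":0,"tz":0,"ax":0,"ay":0,"az":0,"claw":1},
    {"tx":0,"ty":0,"tz":10,"ax":0,"ay":0,"az":0,"claw":1},
    {"tx":0,"ty":0,"tz":25,"ax":0,"ay":0,"az":0,"claw":1},
    {"tx":0,"ty":0,"tz":40,"ax":0,"ay":0,"az":0,"claw":1},
    {"tx":-20,"ty":10,"tz":40,"ax":0,"ay":0,"az":0,"claw":1},
    {"tx":-35,"ty":16,"tz":30,"ax":0,"ay":0,"az":0,"claw":1},
    {"tx":-35,"ty":16,"tz":30,"ax":0,"ay":0,"az":0,"claw":1},
    {"tx":0,"ty":0,"tz":0,"ax":0,"ay":0,"az":0,"claw":1}
  ]
}}

```text
time_s: 9.35
tcp_pos: [0.4017, 0.3736, 0.2833]
eef_rot: [-179.5, -0.1, -23.8]
contact_force: [-0.6, -0.1, 0.4]
gripper_width: 0.0878
```

Run:
```python
from h import *
s=r.get_state();print(*[s[k].round(3) for k in('joints','tcp_pos','eef_rot','contact_force')],s['time_s'],s['gripper_width'])
for n in('top','scene'):
    c=snap(n,n+'1');P=cloud(c);I=c['image'].astype(int);m=(I[...,0]>I[...,2]+60)&(np.hypot(P[...,0]-.492,P[...,1]-.328)<.06)&(P[...,2]>.116);q=P[m]
    print(n,len(q),q.mean(0) if len(q) else '',np.ptp(q,0) if len(q) else '')
```

```text
[ 6.3424e+01  6.9820e+00 -1.2390e+01  5.9000e-02 -7.0105e+01  2.7480e+00] [0.402 0.374 0.283] [-1.7948e+02 -8.1000e-02 -2.3809e+01] [-0.595 -0.082  0.392] 9.35 0.08784252844301135
top 587 [0.49063612 0.3292105  0.12548574] [0.05530033 0.06066781 0.0137337 ]
scene 282 [0.49647758 0.3249859  0.12380707] [0.06173711 0.06007925 0.01257762]
```

{"name": "step_arm", "arguments": {
  "increments": [
    {"tx":-5,"ty":2,"tz":0,"ax":-3.05,"ay":-6.85,"az":0,"claw":1},
    {"tx":-5,"ty":2,"tz":0,"ax":-3.05,"ay":-6.85,"az":0,"claw":1},
    {"tx":-5,"ty":2,"tz":0,"ax":-3.05,"ay":-6.85,"az":0,"claw":1},
    {"tx":-5,"ty":2,"tz":0,"ax":-3.05,"ay":-6.85,"az":0,"claw":1},
    {"tx":0,"ty":0,"tz":0,"ax":0,"ay":0,"az":0,"claw":1}
  ]
}}

```text
time_s: 9.95
tcp_pos: [0.3821, 0.3778, 0.2749]
eef_rot: [179.6, -30.4, -23.6]
contact_force: [-0.2, -0.5, -1.6]
gripper_width: 0.0874
```

```bash
cat > kin.py <<'E'
from h import *
from scipy.spatial.transform import Rotation as Ro
from scipy.optimize import least_squares
LT=[.3]
def fk(q,Lt=None,s=(1,1)):
    Lt=LT[0] if Lt is None else Lt
    j=np.radians(q);a,b,e=j[0],j[1],j[1]-j[2]
    Rz=Ro.from_euler('z',a)
    w=Rz.apply([-.0008+.5983*np.sin(b)-.003*np.sin(e)+.4661*np.cos(e),-.1918,-.1535+Lt+.5983*np.cos(b)-.003*np.cos(e)-.4661*np.sin(e)])
    # forearm frame: x along forearm; j4 about x; j5 about y; j6 about tool axis
    R=Rz*Ro.from_euler('y',e)*Ro.from_euler('x',s[0]*j[3])*Ro.from_euler('y',-j[4])*Ro.from_euler('x',s[1]*j[5])
    Rt=R*Ro.from_matrix(np.array([[0,0,1],[0,1,0],[-1,0,0]]))   # tool z = R x
    return w+Lt*R.apply([1,0,0]),Rt
E
python3 - <<'E'
from kin import *
s=r.get_state();print(*[s[k].round(3) for k in('joints','tcp_pos','eef_rot','contact_force')],s['time_s'])
M=Ro.from_euler('xyz',s['eef_rot'],degrees=True)
for sg in((1,1),(1,-1),(-1,1),(-1,-1)):
    p,R=fk(s['joints'],.3,sg);print(sg,M.as_matrix()[:,2].round(3),R.as_matrix()[:,2].round(3),np.degrees((R.inv()*M).as_rotvec()).round(1),(p-s['tcp_pos']).round(4))
    o=least_squares(lambda L:fk(s['joints'],L[0],sg)[0]-s['tcp_pos'],[.3]);print(o.x,o.cost)
E
```

```text
[ 83.292   4.868 -34.295  32.164 -64.807 -34.618] [0.382 0.378 0.275] [179.611 -30.371 -23.634] [-0.248 -0.537 -1.561] 9.95
(1, 1) [ 0.46  -0.209 -0.863] [-0.496 -0.096 -0.863] [ 42.   42.  -46.3] [-0.2927 -0.0224 -0.0877]
[-0.19318287] 0.013537163085593079
(1, -1) [ 0.46  -0.209 -0.863] [-0.496 -0.096 -0.863] [  67.5   12.4 -108.1] [-0.2927 -0.0224 -0.0877]
[-0.19318287] 0.013537163085593076
(-1, 1) [ 0.46  -0.209 -0.863] [ 0.46  -0.209 -0.863] [  0.   -0.  -20.8] [-0.0056 -0.0562 -0.0877]
[0.31051125] 0.0054258463738044065
(-1, -1) [ 0.46  -0.209 -0.863] [ 0.46  -0.209 -0.863] [ -0.  -0. -90.] [-0.0056 -0.0562 -0.0877]
[0.31051125] 0.005425846373804405
```

```bash
cat > kin.py <<'E'
from h import *
from scipy.spatial.transform import Rotation as Ro
from scipy.optimize import least_squares
PR=[.3,0.]
def fk(q,pr=None):
    Lt,d2=PR if pr is None else pr
    j=np.radians(q);a,b,e=j[0],j[1],j[1]-j[2]
    Rz=Ro.from_euler('z',a)
    w=Rz.apply([-.0008+.5983*np.sin(b)-.003*np.sin(e)+.4661*np.cos(e),-.1918-d2,-.1535+Lt+.5983*np.cos(b)-.003*np.cos(e)-.4661*np.sin(e)])
    R4=Rz*Ro.from_euler('y',e)*Ro.from_euler('x',-j[3]);R=R4*Ro.from_euler('y',-j[4])*Ro.from_euler('x',-j[5])
    Rt=R*Ro.from_matrix(np.array([[0,0,1],[0,1,0],[-1,0,0]]))*Ro.from_euler('z',-90,degrees=True)
    return w+R4.apply([0,d2,0])+Lt*R.apply([1,0,0]),Rt
E
python3 - <<'E'
from kin import *
s=r.get_state();M=Ro.from_euler('xyz',s['eef_rot'],degrees=True)
o=least_squares(lambda L:fk(s['joints'],L)[0]-s['tcp_pos'],[.3,0]);print(o.x,o.fun)
print(np.degrees((fk(s['joints'],o.x)[1].inv()*M).as_rotvec()))
E
```

```text
[ 0.35912953 -0.19356256] [-0.00027971 -0.00042749  0.00028769]
[ 2.38541601e-15 -2.40529448e-14  3.97569335e-15]
```

```bash
sed -i 's/^PR=.*/PR=[.3591,-.1936]/' kin.py
cat >> kin.py <<'E'
lo=np.array([-176,-82,-58.2,-173.8,-174.7,-.2]);hi=np.array([176,121.7,71.7,95.5,-.2,0]);lo[5],hi[5]=-173.6,173.6
def ik(p,R,q0):
    f=lambda q:np.r_[(fk(q)[0]-p)*10,(fk(q)[1].inv()*R).as_rotvec()]
    best=None
    for k in [q0]:
        o=least_squares(f,np.clip(k,lo+.1,hi-.1),bounds=(lo,hi),x_scale=50)
        if best is None or o.cost<best.cost:best=o
    return best.x,best.cost
def tool(d,roll):  # tool z horizontal along azimuth d, roll 0: tool x up
    z=np.array([np.cos(np.radians(d)),np.sin(np.radians(d)),0]);x=np.array([0,0,1.])*roll;return Ro.from_matrix(np.array([x,np.cross(z,x),z]).T)
E
python3 - <<'E'
from kin import *
rng=np.random.default_rng(0)
for d in(111,156,180,201):
  for roll in(1,-1):
    sol=[]
    for k in range(25):
        q,c=ik(np.array([.492,.328,.086]),tool(d,roll),rng.uniform(lo,hi))
        if c<1e-6 and not any(np.abs(q-x).max()<2 for x in sol):sol.append(q)
    for q in sol:
        w=fk(q,(0.3591,-.1936))[0]
        print(d,roll,q.round(0),'dz', (Ro.from_euler('z',q[0],degrees=True)*Ro.from_euler('y',q[1]-q[2],degrees=True)*Ro.from_euler('x',-q[3],degrees=True)).apply([0,.1936,0]).round(2))
c=pickle.load(open('pics/top0.pkl','rb'));P=cloud(c)
for x in np.arange(.6,1.0,.04):
    print(round(x,2),[int(1000*np.max(P[...,2][(abs(P[...,0]-x)<.02)&(abs(P[...,1]-y)<.02)],initial=0)) for y in np.arange(-.08,.64,.04)])
E
```

```text
111 1 [   3.   53.    2.  -76. -101. -128.] dz [0.14 0.05 0.12]
111 -1 [   3.   53.    2.  -76. -101.   52.] dz [0.14 0.05 0.12]
156 1 [  19.   63.   31.  -60. -128. -137.] dz [0.05 0.12 0.14]
156 -1 [  19.   63.   31.  -60. -128.   43.] dz [0.05 0.12 0.14]
180 1 [  29.   68.   42.  -51. -142. -134.] dz [-0.    0.14  0.13]
180 -1 [  29.   68.   42.  -51. -142.   46.] dz [0.   0.14 0.13]
201 1 [  38.   71.   45.  -35. -149. -121.] dz [-0.06  0.16  0.1 ]
201 -1 [  38.   71.   45.  -35. -149.   59.] dz [-0.06  0.16  0.1 ]
0.6 [9, 6, 7, 7, 5, 41, 44, 41, 28, 30, 28, 31, 31, 5, 7, 6, 6, 5]
0.64 [8, 6, 6, 6, 8, 16, 29, 30, 29, 29, 26, 28, 32, 8, 7, 5, 50, 54]
0.68 [22, 5, 5, 6, 4, 8, 7, 7, 7, 6, 6, 5, 6, 5, 5, 45, 54, 193]
0.72 [20, 78, 80, 5, 8, 6, 5, 6, 6, 8, 6, 5, 7, 5, 156, 196, 203, 213]
0.76 [8, 82, 81, 80, 7, 7, 6, 6, 7, 8, 6, 6, 5, 5, 202, 223, 224, 214]
0.8 [7, 82, 83, 81, 5, 7, 7, 4, 86, 83, 82, 85, 82, 81, 77, 229, 229, 207]
0.84 [92, 64, 65, 52, 120, 120, 5, 5, 84, 83, 87, 101, 83, 82, 86, 222, 223, 214]
0.88 [93, 64, 64, 119, 122, 122, 120, 6, 85, 45, 85, 110, 91, 11, 83, 6, 184, 4]
0.92 [89, 48, 5, 120, 121, 122, 121, 6, 82, 84, 84, 109, 88, 83, 84, 7, 6, 7]
0.96 [6, 6, 6, 5, 0, 0, 4, 6, 5, 0, 72, 0, 74, 0, 0, 5, 4, 5]
```

```bash
cat >> kin.py <<'E'
def tl(h,al,s):  # al deg from vertical toward azimuth h
    c,sn=np.cos(np.radians(h)),np.sin(np.radians(h));a=np.radians(al)
    z=np.array([c*np.sin(a),sn*np.sin(a),-np.cos(a)]);y=s*np.array([-sn,c,0]);return Ro.from_matrix(np.array([np.cross(y,z),y,z]).T)
E
python3 - <<'E'
from kin import *
for h in range(-159,200,45):
  for s in(1,-1):
    for nm,p in(('plate',[.492,.328,.086]),('lie',[.5,0.,.029])):
      q=np.array([54,12,-20,0,-60,0.]);bad=False
      q,c=ik(np.array(p),tl(h,0,s),q)
      if c>1e-6:q,c=ik(np.array(p),tl(h,0,s),q*np.array([1,1,1,1,1,0])+[0,0,0,0,0,-120 if q[5]>0 else 120])
      out=[c<1e-6]
      for sg in(1,-1):
        k=q
        for a in np.arange(5,50,5)*sg:
          k,c=ik(np.array(p),tl(h,a,s),k)
          if c>1e-6:break
        out.append((a,k.round().tolist() if c<1e-6 else 'X'))
      print(h,s,nm,out)
E
```

```text
-159 1 plate [np.True_, (np.int64(45), [43.0, 47.0, 18.0, -16.0, -104.0, 71.0]), (np.int64(-25), 'X')]
-159 1 lie [np.True_, (np.int64(45), [22.0, 44.0, -5.0, -1.0, -86.0, 89.0]), (np.int64(-20), 'X')]
-159 -1 plate [np.True_, (np.int64(45), [43.0, 47.0, 18.0, -16.0, -104.0, -109.0]), (np.int64(-20), 'X')]
-159 -1 lie [np.True_, (np.int64(45), [22.0, 44.0, -5.0, -1.0, -86.0, -91.0]), (np.int64(-20), 'X')]
-114 1 plate [np.True_, (np.int64(45), [57.0, 45.0, 5.0, 7.0, -95.0, 97.0]), (np.int64(-45), 'X')]
-114 1 lie [np.True_, (np.int64(45), [37.0, 38.0, -28.0, 22.0, -67.0, 103.0]), (np.int64(-25), 'X')]
-114 -1 plate [np.True_, (np.int64(45), [57.0, 45.0, 5.0, 7.0, -95.0, -83.0]), (np.int64(-45), [24.0, 16.0, -25.0, -68.0, -31.0, 7.0])]
-114 -1 lie [np.True_, (np.int64(45), [37.0, 38.0, -28.0, 22.0, -67.0, -77.0]), (np.int64(-45), [-18.0, 26.0, -22.0, -59.0, -55.0, 36.0])]
-69 1 plate [np.True_, (np.int64(45), [68.0, 36.0, -23.0, 31.0, -70.0, 112.0]), (np.int64(-20), 'X')]
-69 1 lie [np.False_, (np.int64(5), 'X'), (np.int64(-45), [-8.0, 36.0, -5.0, -39.0, -78.0, -132.0])]
-69 -1 plate 
[... 1707 characters left out ...]
0, 36.0, -5.0, -39.0, -78.0, 48.0]), (np.int64(-30), 'X')]
111 -1 plate [np.True_, (np.int64(20), 'X'), (np.int64(-45), [68.0, 36.0, -23.0, 31.0, -70.0, 112.0])]
111 -1 lie [np.False_, (np.int64(45), [-8.0, 36.0, -5.0, -39.0, -78.0, -132.0]), (np.int64(-5), 'X')]
156 1 plate [np.True_, (np.int64(45), [29.0, 40.0, 12.0, -35.0, -92.0, 45.0]), (np.int64(-45), [61.0, 22.0, -56.0, 83.0, -45.0, -74.0])]
156 1 lie [np.True_, (np.int64(45), [6.0, 43.0, 3.0, -21.0, -90.0, 68.0]), (np.int64(-15), 'X')]
156 -1 plate [np.True_, (np.int64(45), [29.0, 40.0, 12.0, -35.0, -92.0, -135.0]), (np.int64(-5), 'X')]
156 -1 lie [np.True_, (np.int64(45), [6.0, 43.0, 3.0, -21.0, -90.0, -112.0]), (np.int64(-15), 'X')]
```

```bash
cat >> kin.py <<'E'
def chk(p0,R0,q0,p1,R1,n):
    rv=(R1*R0.inv()).as_rotvec();q=np.array(q0);mx=0;mc=0;T=[]
    for k in range(1,n+1):
        qn,c=ik(p0+(p1-p0)*k/n,Ro.from_rotvec(rv*k/n)*R0,q);mx=np.maximum(mx,abs(qn-q));mc=max(mc,c);q=qn
    print('rows',n,'d',(1000*(p1-p0)/n).round(2),'rot',(np.degrees(rv)/n).round(2),'| q',q.round(0),'max/row',mx.round(1),'cost %.0e'%mc);return q
def cur():
    s=r.get_state();return s['tcp_pos'],Ro.from_euler('xyz',s['eef_rot'],degrees=True),s['joints']
E
python3 - <<'E'
from kin import *
p,R,q=cur();print(p,q.round(1))
h=66;t=lambda a:tl(h,a,1).as_matrix()[:,2]
G=np.array([.492,.328,.091]);L=np.array([.50,0.,.028])
pre=G-.12*t(45)
for n in (14,18):
    chk(p,R,q,pre+[-.0,0,.03],tl(h,45,1),n)
q1=chk(p,R,q,p,tl(h,0,1),14);q1=chk(p,tl(h,0,1),q1,pre,tl(h,45,1),8)
q2=chk(pre,tl(h,45,1),q1,G,tl(h,45,1),4)
up=G+[0,-.05,.1];q3=chk(G,tl(h,45,1),q2,up,tl(h,45,1),4)
A=L+[0,0,.08];q4=chk(up,tl(h,45,1),q3,A,tl(h,-45,1),18);q5=chk(A,tl(h,-45,1),q4,L,tl(h,-45,1),4)
b=L-.1*t(-45);q6=chk(L,tl(h,-45,1),q5,b,tl(h,-45,1),3)
b2=L-.12*t(45);q7=chk(b,tl(h,-45,1),q6,b2,tl(h,45,1),14);q8=chk(b2,tl(h,45,1),q7,L,tl(h,45,1),4)
F=np.array([.492,.328,.081]);FA=F+[0,0,.08]
q9=chk(L,tl(h,45,1),q8,L+[0,0,.12],tl(h,45,1),4);q10=chk(L+[0,0,.12],tl(h,45,1),q9,FA,tl(h,-45,1),18);q11=chk(FA,tl(h,-45,1),q10,F,tl(h,-45,1),4)
E
```

```text
[0.38205728 0.37775851 0.27486322] [ 83.3   4.9 -34.3  32.2 -64.8 -34.6]
rows 14 d [ 5.39 -9.09 -4.93] rot [ 5.52  2.1  -5.42] | q [ 23.  -1. -28. -50. -39. -14.] max/row [7.3 1.4 1.4 9.7 3.3 6.4] cost 9e-19
rows 18 d [ 4.19 -7.07 -3.83] rot [ 4.29  1.64 -4.22] | q [ 23.  -1. -28. -50. -39. -14.] max/row [5.7 1.1 1.1 7.5 2.6 5. ] cost 5e-20
rows 14 d [0. 0. 0.] rot [ 2.25  0.84 -6.28] | q [ 66.   6. -14.  -0. -69. -90.] max/row [1.4 0.8 2.5 2.7 1.3 4.4] cost 3e-25
rows 8 d [  9.43 -15.91 -12.38] rot [ 5.14 -2.29 -0.  ] | q [ 21.   2. -29. -54. -38.  -7.] max/row [12.3  3.1  5.2 15.2  7.7 21.8] cost 1e-19
rows 4 d [  8.63  19.38 -21.21] rot [0. 0. 0.] | q [ 25.  15. -25. -67. -31.   6.] max/row [1.1 3.4 1.2 3.3 2.3 3.4] cost 3e-29
rows 4 d [  0.  -12.5  25. ] rot [0. 0. 0.] | q [ 24.   4. -25. -52. -37. -12.] max/row [0.4 3.1 0.4 4.3 2.1 5.2] cost 6e-21
rows 18 d [  0.44 -15.44  -4.61] rot [-4.57  2.03  0.  ] | q [ 37.  31. -25.  21. -75. -74.] max/row [3.5 2.7 0.8 9.  3.  9.7] cost 6e-22
rows 4 d [  0.   0. -20.] rot [0. 0. 0.] | q [ 37.  38. -28.  22. -67. -77.] max/row [0.  1.7 0.7 0.4 2.1 0.8] cost 2e-27
rows 3 d [ 9.59 21.53 23.57] rot [0. 0. 0.] | q [ 40.  36. -17.  18. -79. -75.] max/row [1.2 0.9 3.6 1.5 4.2 1.1] cost 3e-22
rows 14 d [ -4.52 -10.15   1.01] rot [ 5.87 -2.61  0.  ] | q [-26.  18. -20. -51. -65.  30.] max/row [ 7.9  4.1  3.1  8.8  5.8 12.5] cost 5e-19
rows 4 d [  8.63  19.38 -21.21] rot [0. 0. 0.] | q [-18.  26. -22. -59. -55.  36.] max/row [2.  2.2 0.9 2.3 2.9 1.7] cost 5e-26
rows 4 d [ 0.  0. 30.] rot [0. 0. 0.] | q [-16.  14. -19. -52. -62.  20.] max/row [0.7 3.4 0.9 1.8 1.9 4.1] cost 6e-23
rows 18 d [-0.44 18.22  0.72] rot [-4.57  2.03  0.  ] | q [  57.   41.    8.    7. -101.  -82.] max/row [ 7.8  3.8  4.6  7.5  5.8 11.6] cost 6e-20
rows 4 d [  0.   0. -20.] rot [0. 0. 0.] | q [ 57.  46.   5.   7. -94. -83.] max/row [0.  1.2 0.8 0.  1.8 0.2] cost 1e-17
```

{"name": "step_arm", "arguments": {
  "increments": [
    {"tx":4.2,"ty":-7.1,"tz":-3.8,"ax":4.29,"ay":1.64,"az":-4.22,"claw":1},
    {"tx":4.2,"ty":-7.1,"tz":-3.8,"ax":4.29,"ay":1.64,"az":-4.22,"claw":1},
    {"tx":4.2,"ty":-7.1,"tz":-3.8,"ax":4.29,"ay":1.64,"az":-4.22,"claw":1},
    {"tx":4.2,"ty":-7.1,"tz":-3.8,"ax":4.29,"ay":1.64,"az":-4.22,"claw":1},
    {"tx":4.2,"ty":-7.1,"tz":-3.8,"ax":4.29,"ay":1.64,"az":-4.22,"claw":1},
    {"tx":4.2,"ty":-7.1,"tz":-3.8,"ax":4.29,"ay":1.64,"az":-4.22,"claw":1},
    {"tx":4.2,"ty":-7.1,"tz":-3.8,"ax":4.29,"ay":1.64,"az":-4.22,"claw":1},
    {"tx":4.2,"ty":-7.1,"tz":-3.8,"ax":4.29,"ay":1.64,"az":-4.22,"claw":1},
    {"tx":4.2,"ty":-7.1,"tz":-3.8,"ax":4.29,"ay":1.64,"az":-4.22,"claw":1},
    {"tx":4.2,"ty":-7.1,"tz":-3.8,"ax":4.29,"ay":1.64,"az":-4.22,"claw":1},
    {"tx":4.2,"ty":-7.1,"tz":-3.8,"ax":4.29,"ay":1.64,"az":-4.22,"claw":1},
    {"tx":4.2,"ty":-7.1,"tz":-3.8,"ax":4.29,"ay":1.64,"az":-4.22,"claw":1}
  ]
}}

```text
time_s: 11.15
tcp_pos: [0.4343, 0.2927, 0.2313]
eef_rot: [-164.9, 21.3, -80.3]
contact_force: [-0.0, -0.3, 0.3]
gripper_width: 0.0876
```

{"name": "step_arm", "arguments": {
  "increments": [
    {"tx":4.2,"ty":-7.1,"tz":-3.8,"ax":4.29,"ay":1.64,"az":-4.22,"claw":1},
    {"tx":4.2,"ty":-7.1,"tz":-3.8,"ax":4.29,"ay":1.64,"az":-4.22,"claw":1},
    {"tx":4.2,"ty":-7.1,"tz":-3.8,"ax":4.29,"ay":1.64,"az":-4.22,"claw":1},
    {"tx":4.2,"ty":-7.1,"tz":-3.8,"ax":4.29,"ay":1.64,"az":-4.22,"claw":1},
    {"tx":4.2,"ty":-7.1,"tz":-3.8,"ax":4.29,"ay":1.64,"az":-4.22,"claw":1},
    {"tx":4.2,"ty":-7.1,"tz":-3.8,"ax":4.29,"ay":1.64,"az":-4.22,"claw":1},
    {"tx":0,"ty":0,"tz":0,"ax":0,"ay":0,"az":0,"claw":1},
    {"tx":0,"ty":0,"tz":0,"ax":0,"ay":0,"az":0,"claw":1}
  ]
}}

```text
time_s: 11.95
tcp_pos: [0.46, 0.2494, 0.2086]
eef_rot: [179.9, 45.3, -114.6]
contact_force: [1.5, 0.6, -0.5]
gripper_width: 0.0875
```

Run:
```python
from kin import *
p,R,q=cur();t=tl(66,45,1).as_matrix()[:,2];G=np.array([.492,.328,.091])
q=chk(p,R,q,G-.1*t,tl(66,45,1),2)
c=snap('wrist','w2');P=cloud(c);I=c['image'].astype(int)
m=(I[...,0]>I[...,2]+60)&(I[...,0]>I[...,1]+40)&(np.hypot(P[...,0]-.492,P[...,1]-.328)<.06)
top=P[m&(P[...,2]>.121)];print('top',len(top),top.mean(0),np.median(top[:,2]))
k=max(cv2.findContours((m&(P[...,2]>.121)).astype(np.uint8),0,1)[0],key=cv2.contourArea)[:,0]
h=np.array([world(c,u,v) for u,v in k])[:,:2]
def f(p):
    a=p[2]+np.arange(8)*np.pi/4; return ((h-p[:2])@np.array([np.cos(a),np.sin(a)])).max(1)-p[3]
s=least_squares(f,[.492,.328,.37,.028],loss='soft_l1',f_scale=.001);print(s.x,np.degrees(s.x[2])%45)
```

```text
rows 2 d [  1.63   7.   -23.43] rot [-0.16  0.02  0.25] | q [ 22.   4. -28. -56. -36.  -5.] max/row [0.5 2.7 0.3 3.1 1.3 4.4] cost 6e-21
top 2176 [0.48871047 0.32264842 0.12536417] 0.12569165052332754
[0.49083447 0.32715449 0.36521667 0.02765186] 20.925373818364186
```

View pics/w2.png

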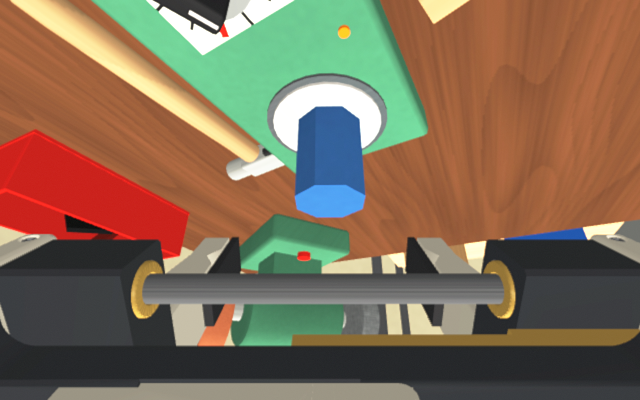

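The wrist view shows the inverted cup on the plate, its base at (330,200), centred between the fingers, and the warmer and dial behind it. I'll approach along the 45° tool axis.

{"name": "step_arm", "arguments": {
  "increments": [
    {"tx":1,"ty":7,"tz":-23.4,"ax":-0.16,"ay":0,"az":0.25,"claw":1},
    {"tx":1,"ty":7,"tz":-23.4,"ax":-0.16,"ay":0,"az":0.25,"claw":1},
    {"tx":5.8,"ty":12.9,"tz":-14.1,"ax":0,"ay":0,"az":0,"claw":1},
    {"tx":5.8,"ty":12.9,"tz":-14.1,"ax":0,"ay":0,"az":0,"claw":1},
    {"tx":5.8,"ty":12.9,"tz":-14.1,"ax":0,"ay":0,"az":0,"claw":1},
    {"tx":5.8,"ty":12.9,"tz":-14.1,"ax":0,"ay":0,"az":0,"claw":1},
    {"tx":5.8,"ty":12.9,"tz":-14.1,"ax":0,"ay":0,"az":0,"claw":1},
    {"tx":0,"ty":0,"tz":0,"ax":0,"ay":0,"az":0,"claw":1},
    {"tx":0,"ty":0,"tz":0,"ax":0,"ay":0,"az":0,"claw":1}
  ]
}}

```text
time_s: 12.9
tcp_pos: [0.489, 0.3303, 0.0914]
eef_rot: [-180.0, 45.0, -113.7]
contact_force: [-0.2, -0.2, -0.1]
gripper_width: 0.0878
```

Run:
```python
from kin import *
p,R,q=cur();print(q.round(1))
q=chk(p,R,q,np.array([.491,.3275,.091]),tl(66,45,1),1)
```

```text
[ 24.8  14.8 -25.6 -67.4 -30.5   6.3]
rows 1 d [ 2.01 -2.79 -0.43] rot [-0.03  0.02 -0.33] | q [ 25.  15. -25. -67. -31.   6.] max/row [0.3 0.1 0.3 0.5 0.1 0.6] cost 3e-24
```

{"name": "step_arm", "arguments": {
  "increments": [
    {"tx":2,"ty":-2.8,"tz":0,"ax":0,"ay":0,"az":-0.3,"claw":1},
    {"tx":0,"ty":0,"tz":0,"ax":0,"ay":0,"az":0,"claw":0.3},
    {"tx":0,"ty":0,"tz":0,"ax":0,"ay":0,"az":0,"claw":-1},
    {"tx":0,"ty":0,"tz":0,"ax":0,"ay":0,"az":0,"claw":-1},
    {"tx":0,"ty":0,"tz":0,"ax":0,"ay":0,"az":0,"claw":-1},
    {"tx":0,"ty":0,"tz":0,"ax":0,"ay":0,"az":0,"claw":-1},
    {"tx":0,"ty":0,"tz":0,"ax":0,"ay":0,"az":0,"claw":-1},
    {"tx":0,"ty":0,"tz":0,"ax":0,"ay":0,"az":0,"claw":-1}
  ],
  "newtons": 40
}}

```text
time_s: 13.7
tcp_pos: [0.4912, 0.327, 0.0918]
eef_rot: [179.9, 45.1, -114.2]
contact_force: [-5.0, -1.1, 5.4]
gripper_width: 0.0557
```

Run:
```python
from kin import *
p,R,q=cur();print(p,np.degrees((tl(66,45,1)*R.inv()).as_rotvec()).round(2))
up=p+[0,-.04,.1];R0=tl(66,45,1);q=chk(p,R0,q,up,R0,5)
A=np.array([.5,0,.11]);q=chk(up,R0,q,A,tl(66,-45,1),20)
```

```text
[0.49116482 0.32701784 0.09181069] [-0.14 -0.    0.11]
rows 5 d [ 0. -8. 20.] rot [0. 0. 0.] | q [ 26.   4. -25. -51. -36. -14.] max/row [0.7 2.4 0.3 4.2 1.4 5.2] cost 7e-23
rows 20 d [  0.44 -14.35  -4.09] rot [-4.11  1.83  0.  ] | q [ 37.  31. -25.  21. -76. -74.] max/row [3.1 2.4 0.8 8.2 2.7 8.9] cost 5e-23
```

{"name": "step_arm", "arguments": {
  "increments": [
    {"tx":0,"ty":0,"tz":10,"ax":0,"ay":0,"az":0,"claw":-1},
    {"tx":0,"ty":-10,"tz":20,"ax":0,"ay":0,"az":0,"claw":-1},
    {"tx":0,"ty":-10,"tz":25,"ax":0,"ay":0,"az":0,"claw":-1},
    {"tx":0,"ty":-10,"tz":25,"ax":0,"ay":0,"az":0,"claw":-1},
    {"tx":0,"ty":-10,"tz":20,"ax":0,"ay":0,"az":0,"claw":-1},
    {"tx":0.4,"ty":-14.4,"tz":0,"ax":-4.11,"ay":1.83,"az":0,"claw":-1},
    {"tx":0.4,"ty":-14.4,"tz":0,"ax":-4.11,"ay":1.83,"az":0,"claw":-1},
    {"tx":0.4,"ty":-14.4,"tz":0,"ax":-4.11,"ay":1.83,"az":0,"claw":-1},
    {"tx":0.4,"ty":-14.4,"tz":0,"ax":-4.11,"ay":1.83,"az":0,"claw":-1},
    {"tx":0.4,"ty":-14.4,"tz":0,"ax":-4.11,"ay":1.83,"az":0,"claw":-1},
    {"tx":0.4,"ty":-14.4,"tz":0,"ax":-4.11,"ay":1.83,"az":0,"claw":-1},
    {"tx":0.4,"ty":-14.4,"tz":0,"ax":-4.11,"ay":1.83,"az":0,"claw":-1}
  ]
}}

```text
time_s: 14.9
tcp_pos: [0.4941, 0.1851, 0.1911]
eef_rot: [-179.9, 13.4, -114.1]
contact_force: [-0.6, -0.2, -2.8]
gripper_width: 0.0561
```

{"name": "step_arm", "arguments": {
  "increments": [
    {"tx":0.4,"ty":-14.4,"tz":0,"ax":-4.11,"ay":1.83,"az":0,"claw":-1},
    {"tx":0.4,"ty":-14.4,"tz":0,"ax":-4.11,"ay":1.83,"az":0,"claw":-1},
    {"tx":0.4,"ty":-14.4,"tz":0,"ax":-4.11,"ay":1.83,"az":0,"claw":-1},
    {"tx":0.4,"ty":-14.4,"tz":0,"ax":-4.11,"ay":1.83,"az":0,"claw":-1},
    {"tx":0.4,"ty":-14.4,"tz":0,"ax":-4.11,"ay":1.83,"az":0,"claw":-1},
    {"tx":0.4,"ty":-14.4,"tz":0,"ax":-4.11,"ay":1.83,"az":0,"claw":-1},
    {"tx":0.4,"ty":-14.4,"tz":0,"ax":-4.11,"ay":1.83,"az":0,"claw":-1},
    {"tx":0.4,"ty":-14.4,"tz":-10,"ax":-4.11,"ay":1.83,"az":0,"claw":-1},
    {"tx":0.4,"ty":-14.4,"tz":-20,"ax":-4.11,"ay":1.83,"az":0,"claw":-1},
    {"tx":0.4,"ty":-14.4,"tz":-20,"ax":-4.11,"ay":1.83,"az":0,"claw":-1},
    {"tx":0.4,"ty":-10,"tz":-20,"ax":-4.11,"ay":1.83,"az":0,"claw":-1},
    {"tx":0.4,"ty":-8,"tz":-12,"ax":-4.11,"ay":1.83,"az":0,"claw":-1}
  ]
}}

```text
time_s: 16.1
tcp_pos: [0.4989, 0.0233, 0.1077]
eef_rot: [-179.9, -40.6, -114.1]
contact_force: [0.3, -0.5, -2.9]
gripper_width: 0.0561
```

{"name": "step_arm", "arguments": {
  "increments": [
    {"tx":0.4,"ty":-6,"tz":0,"ax":-4.11,"ay":1.83,"az":0,"claw":-1},
    {"tx":0,"ty":0,"tz":0,"ax":0,"ay":0,"az":0,"claw":-1},
    {"tx":0,"ty":0,"tz":0,"ax":0,"ay":0,"az":0,"claw":-1}
  ]
}}

```text
time_s: 16.4
tcp_pos: [0.4998, 0.0184, 0.1086]
eef_rot: [-179.8, -44.8, -114.1]
contact_force: [0.5, -0.4, -2.3]
gripper_width: 0.0555
```

Run:
```python
from kin import *
p,R,q=cur();print(p,q.round(1),np.degrees((tl(66,-45,1)*R.inv()).as_rotvec()).round(2))
c=snap('scene','s2');P=cloud(c);
cv2.imwrite('pics/s2c.png',cv2.resize(c['image'][80:330,150:500],None,fx=2,fy=2))
I=c['image'].astype(int);m=(I[...,0]>I[...,2]+60)&(I[...,0]>I[...,1]+40)&(np.linalg.norm(P-p,axis=-1)<.08);Q=P[m];print(len(Q),Q.min(0),Q.max(0))
```

```text
[0.49980456 0.01837794 0.10862421] [ 38.6  31.5 -24.6  19.6 -76.2 -74.7] [-0.16  0.19  0.02]
547 [ 0.46233681 -0.03337154  0.09421881] [0.53914239 0.04644647 0.1374896 ]
```

View pics/s2c.png

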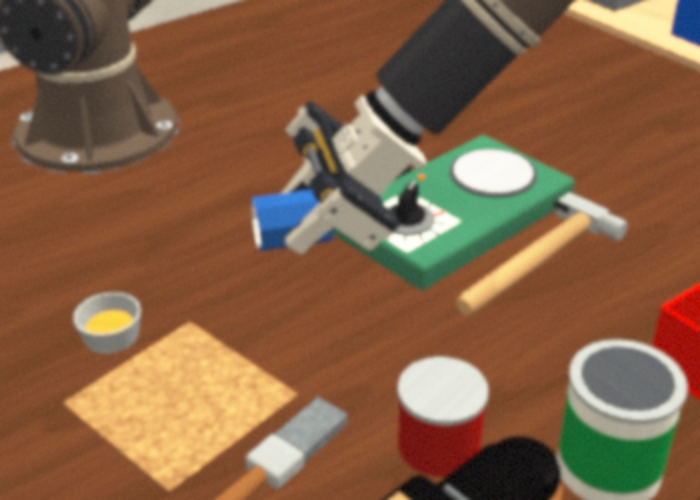

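The scene crop shows the cup held horizontal, mouth at (255,230), near the warmer's edge. I'll move 40 mm further to the right, away from the warmer, and lay it on the bench.

{"name": "step_arm", "arguments": {
  "increments": [
    {"tx":0,"ty":-15,"tz":0,"ax":-0.16,"ay":0.19,"az":0,"claw":-1},
    {"tx":0,"ty":-20,"tz":0,"ax":0,"ay":0,"az":0,"claw":-1},
    {"tx":0,"ty":-8,"tz":-15,"ax":0,"ay":0,"az":0,"claw":-1},
    {"tx":0,"ty":0,"tz":-25,"ax":0,"ay":0,"az":0,"claw":-1},
    {"tx":0,"ty":0,"tz":-20,"ax":0,"ay":0,"az":0,"claw":-1},
    {"tx":0,"ty":0,"tz":-10,"ax":0,"ay":0,"az":0,"claw":-1},
    {"tx":0,"ty":0,"tz":-5,"ax":0,"ay":0,"az":0,"claw":-1},
    {"tx":0,"ty":0,"tz":0,"ax":0,"ay":0,"az":0,"claw":-1},
    {"tx":0,"ty":0,"tz":-2,"ax":0,"ay":0,"az":0,"claw":-1},
    {"tx":0,"ty":0,"tz":0,"ax":0,"ay":0,"az":0,"claw":-1}
  ]
}}

```text
time_s: 17.45
tcp_pos: [0.5, -0.0248, 0.033]
eef_rot: [-179.9, -45.0, -114.1]
contact_force: [-0.4, 0.2, -2.5]
gripper_width: 0.0559
```

{"name": "step_arm", "arguments": {
  "increments": [
    {"tx":0,"ty":0,"tz":-1.5,"ax":0,"ay":0,"az":0,"claw":-1},
    {"tx":0,"ty":0,"tz":0,"ax":0,"ay":0,"az":0,"claw":-1}
  ]
}}

```text
time_s: 17.65
tcp_pos: [0.4998, -0.0249, 0.0312]
eef_rot: [-179.9, -45.1, -114.1]
contact_force: [-0.2, -0.8, -2.7]
gripper_width: 0.0557
```

{"name": "step_arm", "arguments": {
  "increments": [
    {"tx":0,"ty":0,"tz":-1,"ax":0,"ay":0,"az":0,"claw":-1},
    {"tx":0,"ty":0,"tz":0,"ax":0,"ay":0,"az":0,"claw":-1}
  ]
}}

```text
time_s: 17.85
tcp_pos: [0.4998, -0.0249, 0.0307]
eef_rot: [-179.9, -45.1, -114.0]
contact_force: [-1.9, 1.5, 3.8]
gripper_width: 0.0561
```

{"name": "step_arm", "arguments": {
  "increments": [
    {"tx":0,"ty":0,"tz":-1,"ax":0,"ay":0,"az":0,"claw":-1},
    {"tx":0,"ty":0,"tz":0,"ax":0,"ay":0,"az":0,"claw":-1}
  ]
}}

```text
time_s: 18.05
tcp_pos: [0.4998, -0.025, 0.0306]
eef_rot: [-179.9, -45.2, -114.1]
contact_force: [-3.3, 4.5, 12.4]
gripper_width: 0.0558
```

Run:
```python
from kin import *
p,R,q=cur()
c=snap('scene','s3');P=cloud(c)
I=c['image'].astype(int);m=(I[...,0]>I[...,2]+60)&(I[...,0]>I[...,1]+40)&(np.linalg.norm(P-p,axis=-1)<.08);Q=P[m];print(len(Q),Q.min(0),Q.max(0))
u=np.array([np.cos(np.radians(66)),np.sin(np.radians(66))]);s=(Q[:,:2]-p[:2])@u
for a in range(-60,60,8):
    k=(s>a/1000)&(s<a/1000+.008)
    if k.sum()>5:print(a,k.sum(),np.percentile(Q[k,2],[5,95]).round(4))
```

```text
526 [ 0.45987802 -0.07713111  0.01741463] [ 5.24708458e-01 -1.87198156e-04  5.97278242e-02]
-52 11 [0.0443 0.0564]
-44 87 [0.0221 0.0567]
-36 91 [0.0235 0.0569]
-28 82 [0.0244 0.0567]
-20 69 [0.0375 0.0564]
-12 60 [0.0413 0.057 ]
-4 57 [0.0437 0.0569]
4 44 [0.0446 0.0566]
12 25 [0.0465 0.0569]
```

{"name": "step_arm", "arguments": {
  "increments": [
    {"tx":0,"ty":0,"tz":1.2,"ax":0,"ay":0,"az":0,"claw":-1},
    {"tx":0,"ty":0,"tz":0,"ax":0,"ay":0,"az":0,"claw":0.4},
    {"tx":0,"ty":0,"tz":0,"ax":0,"ay":0,"az":0,"claw":1},
    {"tx":0,"ty":0,"tz":0,"ax":0,"ay":0,"az":0,"claw":1},
    {"tx":0,"ty":0,"tz":0,"ax":0,"ay":0,"az":0,"claw":1},
    {"tx":0,"ty":0,"tz":0,"ax":0,"ay":0,"az":0,"claw":1},
    {"tx":2.9,"ty":6.5,"tz":7.1,"ax":0,"ay":0,"az":0,"claw":1},
    {"tx":5.8,"ty":12.9,"tz":14.1,"ax":0,"ay":0,"az":0,"claw":1},
    {"tx":5.8,"ty":12.9,"tz":14.1,"ax":0,"ay":0,"az":0,"claw":1},
    {"tx":5.8,"ty":12.9,"tz":24.1,"ax":0,"ay":0,"az":0,"claw":1},
    {"tx":5.8,"ty":12.9,"tz":24.1,"ax":0,"ay":0,"az":0,"claw":1},
    {"tx":0,"ty":0,"tz":20,"ax":0,"ay":0,"az":0,"claw":1}
  ]
}}

```text
time_s: 19.3
tcp_pos: [0.5272, 0.0352, 0.1354]
eef_rot: [-179.9, -45.0, -114.0]
contact_force: [-0.2, -0.5, 0.4]
gripper_width: 0.088
```

Run:
```python
from kin import *
p,R,q=cur();print(p,q.round(1))
# cup grip: 35 mm from base ~ where held before
L=np.array([.4998,-.025,.029]);t=tl(66,45,1).as_matrix()[:,2];R1=tl(66,45,1)
q=chk(p,R,q,L-.12*t+[0,0,.03],R1,18)
q=chk(L-.12*t+[0,0,.03],R1,q,L-.12*t,R1,1)
c=snap('top','t3');P=cloud(c);I=c['image'].astype(int);m=(I[...,0]>I[...,2]+60)&(I[...,0]>I[...,1]+40)&(np.hypot(P[...,0]-.49,P[...,1]+.03)<.12)&(P[...,2]>.052);Q=P[m]
print(len(Q),Q.mean(0),cv2.minAreaRect(Q[:,:2].astype(np.float32)))
```

```text
[0.52718855 0.0351657  0.13537773] [ 38.3  31.9 -19.1  19.5 -81.  -72.8]
rows 18 d [-3.44 -7.65  0.47] rot [ 4.57 -2.03  0.  ] | q [-28.  17. -17. -49. -70.  27.] max/row [5.9 3.1 1.9 6.4 4.3 9. ] cost 3e-18
rows 1 d [  0.   0. -30.] rot [0. 0. 0.] | q [-28.  19. -18. -50. -67.  31.] max/row [0.3 2.8 1.  1.  2.3 3.2] cost 4e-29
448 [ 0.4969675  -0.02937911  0.065859  ] ((0.5021997094154358, -0.01598212495446205), (0.10895891487598419, 0.03910394385457039), 70.42769622802734)
```

{"name": "step_arm", "arguments": {
  "increments": [
    {"tx":-3.4,"ty":-7.7,"tz":3,"ax":4.57,"ay":-2.03,"az":0,"claw":1},
    {"tx":-3.4,"ty":-7.7,"tz":3,"ax":4.57,"ay":-2.03,"az":0,"claw":1},
    {"tx":-3.4,"ty":-7.7,"tz":3,"ax":4.57,"ay":-2.03,"az":0,"claw":1},
    {"tx":-3.4,"ty":-7.7,"tz":3,"ax":4.57,"ay":-2.03,"az":0,"claw":1},
    {"tx":-3.4,"ty":-7.7,"tz":0,"ax":4.57,"ay":-2.03,"az":0,"claw":1},
    {"tx":-3.4,"ty":-7.7,"tz":0,"ax":4.57,"ay":-2.03,"az":0,"claw":1},
    {"tx":-3.4,"ty":-7.7,"tz":0,"ax":4.57,"ay":-2.03,"az":0,"claw":1},
    {"tx":-3.4,"ty":-7.7,"tz":0,"ax":4.57,"ay":-2.03,"az":0,"claw":1},
    {"tx":-3.4,"ty":-7.7,"tz":0,"ax":4.57,"ay":-2.03,"az":0,"claw":1},
    {"tx":-3.4,"ty":-7.7,"tz":0,"ax":4.57,"ay":-2.03,"az":0,"claw":1},
    {"tx":-3.4,"ty":-7.7,"tz":0,"ax":4.57,"ay":-2.03,"az":0,"claw":1},
    {"tx":-3.4,"ty":-7.7,"tz":0,"ax":4.57,"ay":-2.03,"az":0,"claw":1}
  ]
}}

```text
time_s: 20.55
tcp_pos: [0.4852, -0.059, 0.1469]
eef_rot: [-179.9, 15.2, -113.9]
contact_force: [-0.2, -1.5, -0.3]
gripper_width: 0.0879
```

{"name": "step_arm", "arguments": {
  "increments": [
    {"tx":-3.4,"ty":-7.7,"tz":0,"ax":4.57,"ay":-2.03,"az":0,"claw":1},
    {"tx":-3.4,"ty":-7.7,"tz":0,"ax":4.57,"ay":-2.03,"az":0,"claw":1},
    {"tx":-3.4,"ty":-7.7,"tz":0,"ax":4.57,"ay":-2.03,"az":0,"claw":1},
    {"tx":-3.4,"ty":-7.7,"tz":0,"ax":4.57,"ay":-2.03,"az":0,"claw":1},
    {"tx":-3.4,"ty":-7.7,"tz":0,"ax":4.57,"ay":-2.03,"az":0,"claw":1},
    {"tx":-3.4,"ty":-7.7,"tz":0,"ax":4.57,"ay":-2.03,"az":0,"claw":1},
    {"tx":0,"ty":0,"tz":0,"ax":0,"ay":0,"az":0,"claw":1},
    {"tx":0,"ty":0,"tz":0,"ax":0,"ay":0,"az":0,"claw":1}
  ]
}}

```text
time_s: 21.35
tcp_pos: [0.4646, -0.1064, 0.1455]
eef_rot: [179.8, 44.9, -114.2]
contact_force: [0.1, -0.4, 0.3]
gripper_width: 0.0876
```

Run:
```python
from kin import *
p,R,q=cur();print(p,q.round(1))
c=snap('wrist','w3');P=cloud(c);I=c['image'].astype(int);m=(I[...,0]>I[...,2]+60)&(I[...,0]>I[...,1]+40)&(np.hypot(P[...,0]-.49,P[...,1]+.03)<.1)&(P[...,2]>.053)&(P[...,2]<.06);Q=P[m]
rc=cv2.minAreaRect(Q[:,:2].astype(np.float32));print(len(Q),Q.mean(0),rc)
h=np.radians(66);u=np.array([np.cos(h),np.sin(h)]);v=np.array([-u[1],u[0]]);a=Q[:,:2]@u;b=Q[:,:2]@v
print('along',a.min(),a.max(),'across',b.min(),b.max(),'centre',(np.percentile(a,[.5,99.5]).mean()*u+np.percentile(b,[.5,99.5]).mean()*v))
t=tl(66,45,1).as_matrix()[:,2];L=np.array([.4998,-.025,.029])
chk(p,R,q,L-.1*t,tl(66,45,1),2)
```

```text
[ 0.46460276 -0.10643386  0.14550539] [-28.2  16.5 -16.9 -48.6 -69.7  27.3]
1775 [ 0.49533273 -0.03827733  0.05548581] ((0.4981020390987396, -0.032848164439201355), (0.0820765420794487, 0.029928473755717278), 65.61473846435547)
along 0.13159497222872296 0.21358670387062834 across -0.483194002275806 -0.45320265530722564 centre [ 0.49785541 -0.0327415 ]
rows 2 d [  3.22   8.42 -22.9 ] rot [ 0.03 -0.08  0.05] | q [-27.  20. -19. -51. -65.  31.] max/row [0.6 2.  0.9 1.3 2.2 2.2] cost 3e-30
```

View pics/w3.png

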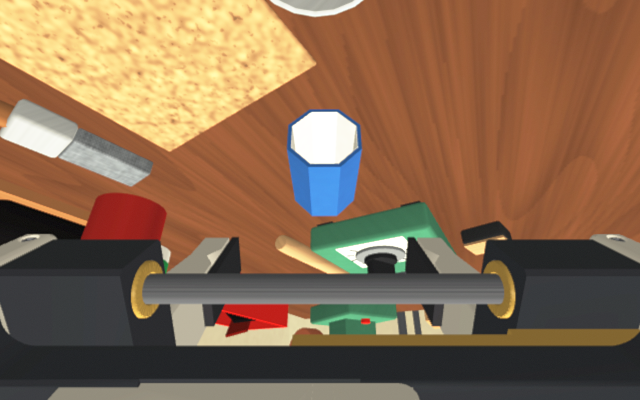

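The wrist view shows the cup lying flat, mouth towards the gripper at (324,140) and base towards the warmer, centred between the fingers. I'll regrasp it 35 mm from its base.

{"name": "step_arm", "arguments": {
  "increments": [
    {"tx":3,"ty":6.6,"tz":-22.9,"ax":0,"ay":0,"az":0,"claw":1},
    {"tx":3,"ty":6.6,"tz":-22.9,"ax":0,"ay":0,"az":0,"claw":1},
    {"tx":5.8,"ty":12.9,"tz":-14.1,"ax":0,"ay":0,"az":0,"claw":1},
    {"tx":5.8,"ty":12.9,"tz":-14.1,"ax":0,"ay":0,"az":0,"claw":1},
    {"tx":5.8,"ty":12.9,"tz":-14.1,"ax":0,"ay":0,"az":0,"claw":1},
    {"tx":5.8,"ty":12.9,"tz":-14.1,"ax":0,"ay":0,"az":0,"claw":1},
    {"tx":5.8,"ty":12.9,"tz":-14.1,"ax":0,"ay":0,"az":0,"claw":1},
    {"tx":0,"ty":0,"tz":0,"ax":0,"ay":0,"az":0,"claw":1},
    {"tx":0,"ty":0,"tz":0,"ax":0,"ay":0,"az":0,"claw":1}
  ]
}}

```text
time_s: 22.3
tcp_pos: [0.4995, -0.0271, 0.0292]
eef_rot: [179.9, 44.9, -114.0]
contact_force: [0.9, -0.1, 0.1]
gripper_width: 0.0878
```

Run:
```python
from kin import *
p,R,q=cur();chk(p,R,q,np.array([.4995,-.0285,.029]),tl(66,45,1),1)
```

```text
rows 1 d [-0.02 -1.36 -0.2 ] rot [ 0.06 -0.14 -0.11] | q [-21.  27. -21. -58. -57.  36.] max/row [0.3 0.2 0.5 0.1 0.3 0.1] cost 2e-23
```

{"name": "step_arm", "arguments": {
  "increments": [
    {"tx":0,"ty":-1,"tz":0,"ax":0,"ay":0,"az":0,"claw":0.4},
    {"tx":0,"ty":0,"tz":0,"ax":0,"ay":0,"az":0,"claw":-1},
    {"tx":0,"ty":0,"tz":0,"ax":0,"ay":0,"az":0,"claw":-1},
    {"tx":0,"ty":0,"tz":0,"ax":0,"ay":0,"az":0,"claw":-1},
    {"tx":0,"ty":0,"tz":0,"ax":0,"ay":0,"az":0,"claw":-1},
    {"tx":0,"ty":0,"tz":0,"ax":0,"ay":0,"az":0,"claw":-1},
    {"tx":0,"ty":0,"tz":0,"ax":0,"ay":0,"az":0,"claw":-1}
  ],
  "newtons": 40
}}

```text
time_s: 23.0
tcp_pos: [0.4993, -0.0289, 0.0297]
eef_rot: [179.9, 44.9, -114.1]
contact_force: [-3.4, -2.0, 5.7]
gripper_width: 0.0554
```

Run:
```python
from kin import *
p,R,q=cur();print(p);R0=tl(66,45,1);up=p+[0,0,.17];q=chk(p,R,q,up,R0,8)
FA=np.array([.492,.328,.19]);q=chk(up,R0,q,FA,tl(66,-45,1),24);chk(FA,tl(66,-45,1),q,FA-[0,0,.109],tl(66,-45,1),6)
```

```text
[ 0.49925615 -0.02887435  0.02968916]
rows 8 d [ 0.    0.   21.25] rot [ 0.01 -0.01 -0.  ] | q [-18.  10. -16. -49. -68.  16.] max/row [0.4 2.3 1.  1.4 1.6 3. ] cost 5e-27
rows 24 d [-0.3  14.87 -0.4 ] rot [-3.43  1.53  0.  ] | q [  57.   40.    9.    7. -104.  -82.] max/row [5.8 3.  3.4 5.2 4.2 8. ] cost 2e-19
rows 6 d [  0.     0.   -18.17] rot [0. 0. 0.] | q [ 57.  46.   5.   7. -94. -83.] max/row [0.  1.1 0.9 0.  1.7 0.2] cost 8e-18
```

{"name": "step_arm", "arguments": {
  "increments": [
    {"tx":0,"ty":0,"tz":10,"ax":0,"ay":0,"az":0,"claw":-1},
    {"tx":0,"ty":0,"tz":20,"ax":0,"ay":0,"az":0,"claw":-1},
    {"tx":0,"ty":0,"tz":25,"ax":0,"ay":0,"az":0,"claw":-1},
    {"tx":0,"ty":0,"tz":25,"ax":0,"ay":0,"az":0,"claw":-1},
    {"tx":0,"ty":0,"tz":25,"ax":0,"ay":0,"az":0,"claw":-1},
    {"tx":0,"ty":0,"tz":25,"ax":0,"ay":0,"az":0,"claw":-1},
    {"tx":0,"ty":0,"tz":25,"ax":0,"ay":0,"az":0,"claw":-1},
    {"tx":0,"ty":0,"tz":10,"ax":0,"ay":0,"az":0,"claw":-1},
    {"tx":-0.3,"ty":14.9,"tz":0,"ax":-3.43,"ay":1.53,"az":0,"claw":-1},
    {"tx":-0.3,"ty":14.9,"tz":0,"ax":-3.43,"ay":1.53,"az":0,"claw":-1},
    {"tx":-0.3,"ty":14.9,"tz":0,"ax":-3.43,"ay":1.53,"az":0,"claw":-1},
    {"tx":-0.3,"ty":14.9,"tz":0,"ax":-3.43,"ay":1.53,"az":0,"claw":-1}
  ]
}}

```text
time_s: 24.2
tcp_pos: [0.4981, 0.0312, 0.1942]
eef_rot: [179.9, 29.8, -114.1]
contact_force: [-0.3, 0.3, -3.2]
gripper_width: 0.0558
```

{"name": "step_arm", "arguments": {
  "increments": [
    {"tx":-0.3,"ty":14.9,"tz":0,"ax":-3.43,"ay":1.53,"az":0,"claw":-1},
    {"tx":-0.3,"ty":14.9,"tz":0,"ax":-3.43,"ay":1.53,"az":0,"claw":-1},
    {"tx":-0.3,"ty":14.9,"tz":0,"ax":-3.43,"ay":1.53,"az":0,"claw":-1},
    {"tx":-0.3,"ty":14.9,"tz":0,"ax":-3.43,"ay":1.53,"az":0,"claw":-1},
    {"tx":-0.3,"ty":14.9,"tz":0,"ax":-3.43,"ay":1.53,"az":0,"claw":-1},
    {"tx":-0.3,"ty":14.9,"tz":0,"ax":-3.43,"ay":1.53,"az":0,"claw":-1},
    {"tx":-0.3,"ty":14.9,"tz":0,"ax":-3.43,"ay":1.53,"az":0,"claw":-1},
    {"tx":-0.3,"ty":14.9,"tz":0,"ax":-3.43,"ay":1.53,"az":0,"claw":-1},
    {"tx":-0.3,"ty":14.9,"tz":0,"ax":-3.43,"ay":1.53,"az":0,"claw":-1},
    {"tx":-0.3,"ty":14.9,"tz":0,"ax":-3.43,"ay":1.53,"az":0,"claw":-1},
    {"tx":-0.3,"ty":14.9,"tz":0,"ax":-3.43,"ay":1.53,"az":0,"claw":-1},
    {"tx":-0.3,"ty":14.9,"tz":0,"ax":-3.43,"ay":1.53,"az":0,"claw":-1}
  ]
}}

```text
time_s: 25.4
tcp_pos: [0.4942, 0.2103, 0.1937]
eef_rot: [179.9, -15.4, -114.0]
contact_force: [0.2, 0.1, -2.1]
gripper_width: 0.0561
```

{"name": "step_arm", "arguments": {
  "increments": [
    {"tx":-0.3,"ty":14.9,"tz":0,"ax":-3.43,"ay":1.53,"az":0,"claw":-1},
    {"tx":-0.3,"ty":14.9,"tz":0,"ax":-3.43,"ay":1.53,"az":0,"claw":-1},
    {"tx":-0.3,"ty":14.9,"tz":0,"ax":-3.43,"ay":1.53,"az":0,"claw":-1},
    {"tx":-0.3,"ty":14.9,"tz":0,"ax":-3.43,"ay":1.53,"az":0,"claw":-1},
    {"tx":-0.3,"ty":14.9,"tz":0,"ax":-3.43,"ay":1.53,"az":0,"claw":-1},
    {"tx":-0.3,"ty":14.9,"tz":0,"ax":-3.43,"ay":1.53,"az":0,"claw":-1},
    {"tx":-0.3,"ty":14.9,"tz":0,"ax":-3.43,"ay":1.53,"az":0,"claw":-1},
    {"tx":-0.3,"ty":14.9,"tz":0,"ax":-3.43,"ay":1.53,"az":0,"claw":-1},
    {"tx":0,"ty":0,"tz":0,"ax":0,"ay":0,"az":0,"claw":-1},
    {"tx":0,"ty":0,"tz":0,"ax":0,"ay":0,"az":0,"claw":-1}
  ]
}}

```text
time_s: 26.4
tcp_pos: [0.492, 0.3292, 0.1923]
eef_rot: [179.8, -45.3, -114.0]
contact_force: [0.7, -0.9, -2.5]
gripper_width: 0.0559
```

Run:
```python
from kin import *
p,R,q=cur();chk(p,R,q,np.array([.492,.328,.19]),tl(66,-45,1),1)
for n in('top','scene','wrist'):
    c=snap(n,n+'4');P=cloud(c);I=c['image'].astype(int);m=(I[...,0]>I[...,2]+60)&(I[...,0]>I[...,1]+40)&(np.linalg.norm(P-p,axis=-1)<.09);Q=P[m]
    if len(Q):print(n,len(Q),Q.min(0),Q.max(0),[(Q[(abs(Q[:,2]-z)<.005)][:,:2].mean(0)*1000).round(1) for z in(.165,.18,.2,.225)])
c=pickle.load(open('pics/scene4.pkl','rb'));cv2.imwrite('pics/s4c.png',cv2.resize(c['image'][60:260,250:530],None,fx=2.5,fy=2.5))
```

```text
rows 1 d [ 0.02 -1.21 -2.29] rot [ 0.24 -0.24  0.08] | q [  57.   40.    9.    7. -104.  -82.] max/row [0.  0.  0.2 0.1 0.5 0. ] cost 4e-26
top 129 [0.46307683 0.29820401 0.15893614] [0.52068655 0.35566563 0.25521164] [array([nan, nan]), array([nan, nan]), array([nan, nan]), array([507.1, 312.9])]
scene 442 [0.47549892 0.29425898 0.15755965] [0.52582156 0.34935084 0.23535692] [array([506.6, 308. ]), array([494.7, 300.2]), array([499.7, 301.4]), array([508.5, 310.4])]
wrist 4509 [0.44892725 0.29456988 0.15874863] [0.52211816 0.35526276 0.25921816] [array([484.6, 315.1]), array([502.2, 346.4]), array([502.8, 349.5]), array([503.5, 350.1])]<stdin>:5: RuntimeWarning: Mean of empty slice.
  ret = um.true_divide(
```

View pics/s4c.png

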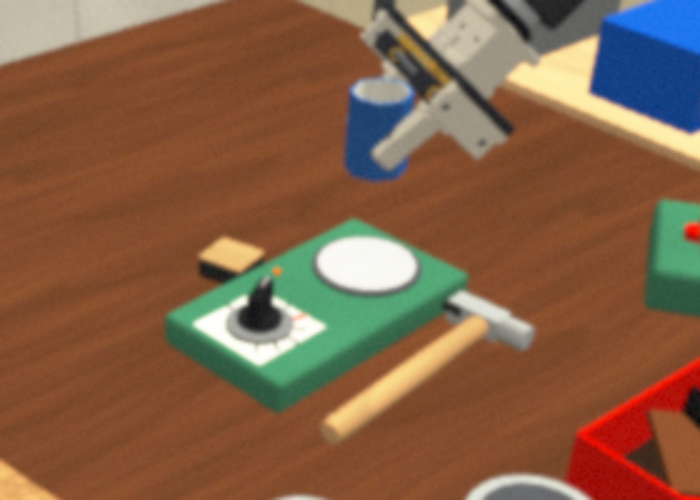

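The scene crop shows the cup upright, mouth up at (380,90), about 110 mm above the plate. Now lowering.

{"name": "step_arm", "arguments": {
  "increments": [
    {"tx":0,"ty":-1,"tz":-12,"ax":0.2,"ay":-0.2,"az":0,"claw":-1},
    {"tx":0,"ty":0,"tz":-22,"ax":0,"ay":0,"az":0,"claw":-1},
    {"tx":0,"ty":0,"tz":-25,"ax":0,"ay":0,"az":0,"claw":-1},
    {"tx":0,"ty":0,"tz":-22,"ax":0,"ay":0,"az":0,"claw":-1},
    {"tx":0,"ty":0,"tz":-12,"ax":0,"ay":0,"az":0,"claw":-1},
    {"tx":0,"ty":0,"tz":-7,"ax":0,"ay":0,"az":0,"claw":-1},
    {"tx":0,"ty":0,"tz":-3,"ax":0,"ay":0,"az":0,"claw":-1},
    {"tx":0,"ty":0,"tz":0,"ax":0,"ay":0,"az":0,"claw":-1},
    {"tx":0,"ty":0,"tz":0,"ax":0,"ay":0,"az":0,"claw":-1}
  ]
}}

```text
time_s: 27.45
tcp_pos: [0.4927, 0.3281, 0.0923]
eef_rot: [-179.9, -44.9, -114.2]
contact_force: [-0.1, 0.4, -2.3]
gripper_width: 0.0555
```

{"name": "step_arm", "arguments": {
  "increments": [
    {"tx":0,"ty":0,"tz":-1.5,"ax":0,"ay":0,"az":0,"claw":-1},
    {"tx":0,"ty":0,"tz":0,"ax":0,"ay":0,"az":0,"claw":-1}
  ]
}}

```text
time_s: 27.65
tcp_pos: [0.4924, 0.3279, 0.0903]
eef_rot: [-179.9, -44.9, -114.2]
contact_force: [-0.7, -1.5, -2.1]
gripper_width: 0.056
```

{"name": "step_arm", "arguments": {
  "increments": [
    {"tx":0,"ty":0,"tz":-1,"ax":0,"ay":0,"az":0,"claw":-1},
    {"tx":0,"ty":0,"tz":0,"ax":0,"ay":0,"az":0,"claw":-1}
  ]
}}

```text
time_s: 27.85
tcp_pos: [0.4923, 0.3278, 0.0889]
eef_rot: [-179.9, -45.0, -114.2]
contact_force: [-0.5, -0.5, -2.5]
gripper_width: 0.0559
```

{"name": "step_arm", "arguments": {
  "increments": [
    {"tx":0,"ty":0,"tz":-2,"ax":0,"ay":0,"az":0,"claw":-1},
    {"tx":0,"ty":0,"tz":-2,"ax":0,"ay":0,"az":0,"claw":-1},
    {"tx":0,"ty":0,"tz":-1,"ax":0,"ay":0,"az":0,"claw":-1},
    {"tx":0,"ty":0,"tz":0,"ax":0,"ay":0,"az":0,"claw":-1}
  ]
}}

```text
time_s: 28.25
tcp_pos: [0.4923, 0.3278, 0.0843]
eef_rot: [-179.9, -45.0, -114.2]
contact_force: [-0.8, 1.0, 0.4]
gripper_width: 0.0559
```

{"name": "step_arm", "arguments": {
  "increments": [
    {"tx":0,"ty":0,"tz":-1,"ax":0,"ay":0,"az":0,"claw":-1},
    {"tx":0,"ty":0,"tz":0,"ax":0,"ay":0,"az":0,"claw":-1}
  ]
}}

```text
time_s: 28.45
tcp_pos: [0.4923, 0.3278, 0.0843]
eef_rot: [-179.9, -45.0, -114.2]
contact_force: [-1.7, 1.3, 6.1]
gripper_width: 0.0562
```

{"name": "step_arm", "arguments": {
  "increments": [
    {"tx":0,"ty":0,"tz":-1,"ax":0,"ay":0,"az":0,"claw":-1},
    {"tx":0,"ty":0,"tz":0,"ax":0,"ay":0,"az":0,"claw":-1}
  ]
}}

```text
time_s: 28.65
tcp_pos: [0.4923, 0.3278, 0.0842]
eef_rot: [-179.9, -45.0, -114.1]
contact_force: [-2.5, 2.1, 10.7]
gripper_width: 0.056
```

{"name": "step_arm", "arguments": {
  "increments": [
    {"tx":0,"ty":0,"tz":1.5,"ax":0,"ay":0,"az":0,"claw":-1},
    {"tx":0,"ty":0,"tz":0,"ax":0,"ay":0,"az":0,"claw":0.4},
    {"tx":0,"ty":0,"tz":0,"ax":0,"ay":0,"az":0,"claw":1},
    {"tx":0,"ty":0,"tz":0,"ax":0,"ay":0,"az":0,"claw":1},
    {"tx":0,"ty":0,"tz":0,"ax":0,"ay":0,"az":0,"claw":1},
    {"tx":0,"ty":0,"tz":0,"ax":0,"ay":0,"az":0,"claw":1},
    {"tx":2.9,"ty":6.5,"tz":7.1,"ax":0,"ay":0,"az":0,"claw":1},
    {"tx":5.8,"ty":12.9,"tz":14.1,"ax":0,"ay":0,"az":0,"claw":1},
    {"tx":5.8,"ty":12.9,"tz":14.1,"ax":0,"ay":0,"az":0,"claw":1},
    {"tx":5.8,"ty":12.9,"tz":14.1,"ax":0,"ay":0,"az":0,"claw":1},
    {"tx":5.8,"ty":12.9,"tz":14.1,"ax":0,"ay":0,"az":0,"claw":1},
    {"tx":0,"ty":0,"tz":30,"ax":0,"ay":0,"az":0,"claw":1}
  ]
}}

```text
time_s: 29.85
tcp_pos: [0.5183, 0.3868, 0.1756]
eef_rot: [180.0, -45.1, -114.1]
contact_force: [0.7, 0.8, -1.1]
gripper_width: 0.0878
```

{"name": "step_arm", "arguments": {
  "increments": [
    {"tx":0,"ty":0,"tz":40,"ax":0,"ay":0,"az":0,"claw":1},
    {"tx":0,"ty":0,"tz":40,"ax":0,"ay":0,"az":0,"claw":1},
    {"tx":0,"ty":0,"tz":0,"ax":0,"ay":0,"az":0,"claw":1}
  ]
}}

```text
time_s: 30.15
tcp_pos: [0.5201, 0.3871, 0.2638]
eef_rot: [-179.6, -44.4, -114.3]
contact_force: [-0.4, 0.1, 0.2]
gripper_width: 0.0878
```

Run:
```python
from kin import *
p,R,q=cur();print(p,q.round(1))
for n in('top','scene'):
    c=snap(n,n+'5');P=cloud(c);I=c['image'].astype(int);m=(I[...,0]>I[...,2]+60)&(I[...,0]>I[...,1]+40)&(np.hypot(P[...,0]-.492,P[...,1]-.328)<.06)&(P[...,2]>.05);Q=P[m]
    rim=P[(np.hypot(P[...,0]-.492,P[...,1]-.328)<.05)&(P[...,2]>.12)&(P[...,2]<.135)]
    print(n,len(Q),Q.min(0) if len(Q) else'',len(rim),rim.mean(0),rim.min(0),rim.max(0))
h=66
D=np.array([.5045,.173,.077])
for yaw in (118,-62):   # jaw must be perpendicular to bar: bar az 118 => tool x along bar
    Rd=Ro.from_euler('xyz',[180,0,yaw],degrees=True);Re=Ro.from_euler('xyz',[180,0,yaw-48.2],degrees=True)
    q1=chk(p,R,q,D+[0,0,.17],Rd,24);q2=chk(D+[0,0,.17],Rd,q1,D,Rd,6);chk(D,Rd,q2,D,Re,12)
```

```text
[0.52008256 0.38712784 0.26384505] [  57.4   42.6   24.5    6.9 -115.9  -81. ]
top 94 [0.46355143 0.29637592 0.05167538] 174 [0.49125842 0.32621482 0.12507583] [0.46139332 0.29637592 0.12002683] [0.52082698 0.3556717  0.13094191]
scene 568 [0.47424939 0.29366774 0.05104009] 122 [0.49508419 0.3248934  0.12382661] [0.45989613 0.29366774 0.12001868] [0.52523156 0.35525791 0.12703484]
rows 24 d [-0.65 -8.92 -0.7 ] rot [ 0.09 -2.27 -5.  ] | q [  33.    8.  -12.   -9.  -69. -174.] max/row [2.  1.7 2.4 1.8 2.8 4.8] cost 2e-02
rows 6 d [  0.     0.   -28.33] rot [0. 0. 0.] | q [  34.   18.  -24.  -11.  -47. -174.] max/row [0.2 2.1 2.3 0.3 3.7 0. ] cost 2e-02
rows 12 d [0. 0. 0.] rot [ 0.    0.   -4.02] | q [  18.   15.  -25.  -41.  -39. -174.] max/row [1.4 0.5 0.8 3.  1.7 0. ] cost 2e-01
rows 24 d [-0.65 -8.92 -0.7 ] rot [1.91 0.08 2.06] | q [ 40.   7. -17.  -0. -66. -12.] max/row [1.8 1.9 2.8 1.6 2.8 4.5] cost 2e-18
rows 6 d [  0.     0.   -28.33] rot [0. 0. 0.] | q [ 40.  17. -29.   0. -44. -12.] max/row [0.  2.2 2.4 0.  3.8 0. ] cost 2e-19
rows 12 d [0. 0. 0.] rot [ 0.   -0.   -4.02] | q [ 40.  17. -29.   0. -44. -60.] max/row [0. 0. 0. 0. 0. 4.] cost 2e-17
```

{"name": "step_arm", "arguments": {
  "increments": [
    {"tx":-0.65,"ty":-8.92,"tz":-0.3,"ax":1.91,"ay":0.08,"az":2.06,"claw":1},
    {"tx":-0.65,"ty":-8.92,"tz":-0.3,"ax":1.91,"ay":0.08,"az":2.06,"claw":1},
    {"tx":-0.65,"ty":-8.92,"tz":-0.3,"ax":1.91,"ay":0.08,"az":2.06,"claw":1},
    {"tx":-0.65,"ty":-8.92,"tz":-0.3,"ax":1.91,"ay":0.08,"az":2.06,"claw":1},
    {"tx":-0.65,"ty":-8.92,"tz":-0.3,"ax":1.91,"ay":0.08,"az":2.06,"claw":1},
    {"tx":-0.65,"ty":-8.92,"tz":-0.3,"ax":1.91,"ay":0.08,"az":2.06,"claw":1},
    {"tx":-0.65,"ty":-8.92,"tz":-0.3,"ax":1.91,"ay":0.08,"az":2.06,"claw":1},
    {"tx":-0.65,"ty":-8.92,"tz":-0.3,"ax":1.91,"ay":0.08,"az":2.06,"claw":1},
    {"tx":-0.65,"ty":-8.92,"tz":-0.3,"ax":1.91,"ay":0.08,"az":2.06,"claw":1},
    {"tx":-0.65,"ty":-8.92,"tz":-0.3,"ax":1.91,"ay":0.08,"az":2.06,"claw":1},
    {"tx":-0.65,"ty":-8.92,"tz":-0.3,"ax":1.91,"ay":0.08,"az":2.06,"claw":1},
    {"tx":-0.65,"ty":-8.92,"tz":-0.3,"ax":1.91,"ay":0.08,"az":2.06,"claw":1}
  ]
}}

```text
time_s: 31.45
tcp_pos: [0.5102, 0.2783, 0.2523]
eef_rot: [174.1, -22.7, -85.7]
contact_force: [0.0, -0.2, 0.5]
gripper_width: 0.0876
```

{"name": "step_arm", "arguments": {
  "increments": [
    {"tx":-0.65,"ty":-8.92,"tz":-0.3,"ax":1.91,"ay":0.08,"az":2.06,"claw":1},
    {"tx":-0.65,"ty":-8.92,"tz":-0.3,"ax":1.91,"ay":0.08,"az":2.06,"claw":1},
    {"tx":-0.65,"ty":-8.92,"tz":-0.3,"ax":1.91,"ay":0.08,"az":2.06,"claw":1},
    {"tx":-0.65,"ty":-8.92,"tz":-0.3,"ax":1.91,"ay":0.08,"az":2.06,"claw":1},
    {"tx":-0.65,"ty":-8.92,"tz":-0.3,"ax":1.91,"ay":0.08,"az":2.06,"claw":1},
    {"tx":-0.65,"ty":-8.92,"tz":-0.3,"ax":1.91,"ay":0.08,"az":2.06,"claw":1},
    {"tx":-0.65,"ty":-8.92,"tz":-0.3,"ax":1.91,"ay":0.08,"az":2.06,"claw":1},
    {"tx":-0.65,"ty":-8.92,"tz":-0.3,"ax":1.91,"ay":0.08,"az":2.06,"claw":1},
    {"tx":-0.65,"ty":-8.92,"tz":-0.3,"ax":1.91,"ay":0.08,"az":2.06,"claw":1},
    {"tx":-0.65,"ty":-8.92,"tz":-0.3,"ax":1.91,"ay":0.08,"az":2.06,"claw":1},
    {"tx":-0.65,"ty":-8.92,"tz":-0.3,"ax":1.91,"ay":0.08,"az":2.06,"claw":1},
    {"tx":-0.65,"ty":-8.92,"tz":-0.3,"ax":1.91,"ay":0.08,"az":2.06,"claw":1}
  ]
}}

```text
time_s: 32.65
tcp_pos: [0.5023, 0.1713, 0.2489]
eef_rot: [179.7, -0.5, -61.8]
contact_force: [0.8, -0.1, -0.2]
gripper_width: 0.0876
```

{"name": "step_arm", "arguments": {
  "increments": [
    {"tx":0,"ty":0,"tz":0,"ax":0,"ay":0,"az":0,"claw":1},
    {"tx":0,"ty":0,"tz":0,"ax":0,"ay":0,"az":0,"claw":1}
  ]
}}

```text
time_s: 32.85
tcp_pos: [0.5028, 0.1714, 0.2493]
eef_rot: [179.7, -0.6, -62.0]
contact_force: [-0.9, -0.1, -0.1]
gripper_width: 0.0875
```

```bash
cat > dial.py <<'E'
from kin import *
import sys
p,R,q=cur();print(p,r.get_state()['eef_rot'].round(1))
c=snap('wrist',sys.argv[1]);P=cloud(c);I=c['image'].astype(int)
near=np.hypot(P[...,0]-.504,P[...,1]-.173)<.06
b=near&(P[...,2]>.08)&(P[...,2]<.09)&(np.hypot(P[...,0]-.504,P[...,1]-.173)<.03);Q=P[b];rc=cv2.minAreaRect(Q[:,:2].astype(np.float32));print('bar',len(Q),Q.mean(0),rc)
k=max(cv2.findContours((near&(P[...,2]>.043)&(P[...,2]<.05)).astype(np.uint8),0,1)[0],key=cv2.contourArea)
ct=Q[:,:2].mean(0);v=np.linalg.svd(Q[:,:2]-ct,full_matrices=False)[2][0];print('bar az',np.degrees(np.arctan2(v[1],v[0]))%180)
w=b&(I.min(-1)>120);print('white',w.sum(),P[w].mean(0) if w.sum() else '')
if w.sum():d=P[w].mean(0)[:2]-np.array(rc[0]);print('pointer az',np.degrees(np.arctan2(d[1],d[0])))
rm=near&(I[...,2]>I[...,1]+70)&(I[...,2]>I[...,0]+70);M=P[rm];print('red',rm.sum(),M.mean(0));d=M.mean(0)[:2]-np.array(rc[0]);print('mark az',np.degrees(np.arctan2(d[1],d[0])),np.linalg.norm(d))
E
python3 dial.py w6
```

```text
[0.50276424 0.17139045 0.24933384] [179.7  -0.6 -62. ]
bar 584 [0.50646369 0.17036405 0.08336453] ((0.5064578652381897, 0.17112992703914642), (0.013418660499155521, 0.04077716916799545), 28.08495330810547)
bar az 118.7016896791484
white 59 [0.50083655 0.1816538  0.08374721]
pointer az 118.10884138093657
red 36 [0.51897406 0.20915825 0.04165437]
mark az 71.78216685522352 0.040035090379784574
```

View pics/w6.png

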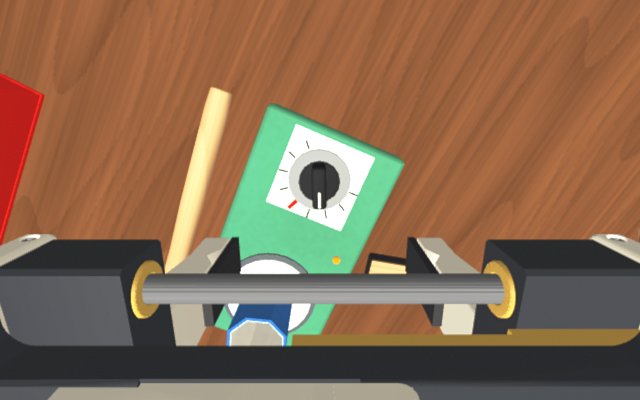

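The wrist view shows the dial at (320,180) with its white pointer at azimuth 118°. The red mark at (293,204) is at about 71°, and the cup is upright on the plate at (258,330). The dial needs about 47° clockwise.

{"name": "step_arm", "arguments": {
  "increments": [
    {"tx":1.3,"ty":0.3,"tz":-20,"ax":0.3,"ay":0.5,"az":0,"claw":1},
    {"tx":1.3,"ty":0.3,"tz":-30,"ax":0,"ay":0,"az":0,"claw":1},
    {"tx":0,"ty":0,"tz":-30,"ax":0,"ay":0,"az":0,"claw":1},
    {"tx":0,"ty":0,"tz":-30,"ax":0,"ay":0,"az":0,"claw":1},
    {"tx":0,"ty":0,"tz":-30,"ax":0,"ay":0,"az":0,"claw":1},
    {"tx":0,"ty":0,"tz":-20,"ax":0,"ay":0,"az":0,"claw":0.5},
    {"tx":0,"ty":0,"tz":-10,"ax":0,"ay":0,"az":0,"claw":0.2},
    {"tx":0,"ty":0,"tz":0,"ax":0,"ay":0,"az":0,"claw":0},
    {"tx":0,"ty":0,"tz":0,"ax":0,"ay":0,"az":0,"claw":0}
  ]
}}

```text
time_s: 33.8
tcp_pos: [0.5059, 0.1729, 0.0803]
eef_rot: [179.5, -0.1, -61.8]
contact_force: [0.5, 1.1, -0.5]
gripper_width: 0.061
```

{"name": "step_arm", "arguments": {
  "increments": [
    {"tx":0,"ty":0,"tz":-3,"ax":0,"ay":0,"az":0,"claw":-0.5},
    {"tx":0,"ty":0,"tz":0,"ax":0,"ay":0,"az":0,"claw":-1},
    {"tx":0,"ty":0,"tz":0,"ax":0,"ay":0,"az":0,"claw":-1},
    {"tx":0,"ty":0,"tz":0,"ax":0,"ay":0,"az":0,"claw":-1},
    {"tx":0,"ty":0,"tz":0,"ax":0,"ay":0,"az":0,"claw":-1},
    {"tx":0,"ty":0,"tz":0,"ax":0,"ay":0,"az":0,"claw":-1},
    {"tx":0,"ty":0,"tz":0,"ax":0,"ay":0,"az":0,"claw":-1},
    {"tx":0,"ty":0,"tz":0,"ax":0,"ay":0,"az":0,"claw":-1}
  ],
  "newtons": 25
}}

```text
time_s: 34.6
tcp_pos: [0.5057, 0.1725, 0.0769]
eef_rot: [179.5, -0.1, -61.9]
contact_force: [1.1, 0.1, 0.6]
gripper_width: 0.0138
```

{"name": "step_arm", "arguments": {
  "increments": [
    {"tx":0,"ty":0,"tz":0,"ax":0,"ay":0,"az":-4,"claw":-1},
    {"tx":0,"ty":0,"tz":0,"ax":0,"ay":0,"az":-4,"claw":-1},
    {"tx":0,"ty":0,"tz":0,"ax":0,"ay":0,"az":-4,"claw":-1},
    {"tx":0,"ty":0,"tz":0,"ax":0,"ay":0,"az":-4,"claw":-1},
    {"tx":0,"ty":0,"tz":0,"ax":0,"ay":0,"az":0,"claw":-1}
  ]
}}

```text
time_s: 35.1
tcp_pos: [0.5055, 0.1723, 0.0769]
eef_rot: [179.4, -0.1, -77.9]
contact_force: [-1.0, -0.4, 2.7]
gripper_width: 0.0138
```

Turning cleanly; 31° remain.

{"name": "step_arm", "arguments": {
  "increments": [
    {"tx":0,"ty":0,"tz":0,"ax":0,"ay":0,"az":-4,"claw":-1},
    {"tx":0,"ty":0,"tz":0,"ax":0,"ay":0,"az":-4,"claw":-1},
    {"tx":0,"ty":0,"tz":0,"ax":0,"ay":0,"az":-4,"claw":-1},
    {"tx":0,"ty":0,"tz":0,"ax":0,"ay":0,"az":-4,"claw":-1},
    {"tx":0,"ty":0,"tz":0,"ax":0,"ay":0,"az":-4,"claw":-1},
    {"tx":0,"ty":0,"tz":0,"ax":0,"ay":0,"az":-4,"claw":-1},
    {"tx":0,"ty":0,"tz":0,"ax":0,"ay":0,"az":-4,"claw":-1},
    {"tx":0,"ty":0,"tz":0,"ax":0,"ay":0,"az":-3.3,"claw":-1},
    {"tx":0,"ty":0,"tz":0,"ax":0,"ay":0,"az":0,"claw":-1},
    {"tx":0,"ty":0,"tz":0,"ax":0,"ay":0,"az":0,"claw":-1}
  ]
}}

```text
time_s: 36.1
tcp_pos: [0.505, 0.1723, 0.0769]
eef_rot: [179.4, -0.1, -109.0]
contact_force: [-3.7, 0.7, 4.4]
gripper_width: 0.0139
```

{"name": "step_arm", "arguments": {
  "increments": [
    {"tx":0,"ty":0,"tz":0,"ax":0,"ay":0,"az":0,"claw":-0.4},
    {"tx":0,"ty":0,"tz":0,"ax":0,"ay":0,"az":0,"claw":0},
    {"tx":0,"ty":0,"tz":0,"ax":0,"ay":0,"az":0,"claw":0},
    {"tx":0,"ty":0,"tz":0,"ax":0,"ay":0,"az":0,"claw":0},
    {"tx":0,"ty":0,"tz":20,"ax":0,"ay":0,"az":0,"claw":0},
    {"tx":0,"ty":0,"tz":35,"ax":0,"ay":0,"az":0,"claw":0},
    {"tx":0,"ty":0,"tz":40,"ax":0,"ay":0,"az":0,"claw":0},
    {"tx":0,"ty":0,"tz":40,"ax":0,"ay":0,"az":0,"claw":0},
    {"tx":0,"ty":0,"tz":35,"ax":0,"ay":0,"az":0,"claw":0.5},
    {"tx":0,"ty":0,"tz":20,"ax":0,"ay":0,"az":0,"claw":1},
    {"tx":0,"ty":0,"tz":0,"ax":0,"ay":0,"az":0,"claw":1}
  ]
}}

```text
time_s: 37.2
tcp_pos: [0.5068, 0.173, 0.2703]
eef_rot: [179.7, 0.2, -109.1]
contact_force: [-0.1, -0.1, 0.1]
gripper_width: 0.0628
```

```bash
python3 dial.py w7
python3 - <<'E'
from h import *
a=pickle.load(open('pics/w7.pkl','rb'))['image'];c=snap('scene','s7');t0=pickle.load(open('pics/scene0.pkl','rb'))
cv2.imwrite('pics/v7.png',np.hstack([a[100:350,170:470],cv2.resize(c['image'][110:260,290:480],(380,300))[:250]]))
P=cloud(c);rim=P[(np.hypot(P[...,0]-.492,P[...,1]-.328)<.05)&(P[...,2]>.12)&(P[...,2]<.135)];print('rim',rim.min(0),rim.max(0))
d=np.abs(c['depth']-t0['depth']);ok=(c['depth']>0)&(t0['depth']>0)
for n,(u,v) in dict(dish=(204,241),brush=(300,300),tin=(371,285),hammer=(420,210),heel=(342,162)).items():print(n,np.median(d[v-8:v+8,u-8:u+8]))
E
```

```text
[0.50683716 0.17304583 0.27028719] [ 179.7    0.2 -109.1]
bar 510 [0.50556246 0.17033473 0.08346216] ((0.505851149559021, 0.1709173321723938), (0.04100530967116356, 0.012481759302318096), 71.02840423583984)
bar az 70.78802969774142
white 71 [0.50986719 0.1825894  0.08397321]
pointer az 71.01306392521947
red 30 [0.51878736 0.20917415 0.04141306]
mark az 71.31748103548426 0.04038476939430656
rim [0.46202316 0.29548953 0.12008079] [0.52704242 0.35660148 0.12779843]
dish 0.0022596717
brush 0.0015307963
tin 0.0013526678
hammer 0.0020017028
heel 0.002644062
```

View pics/v7.png

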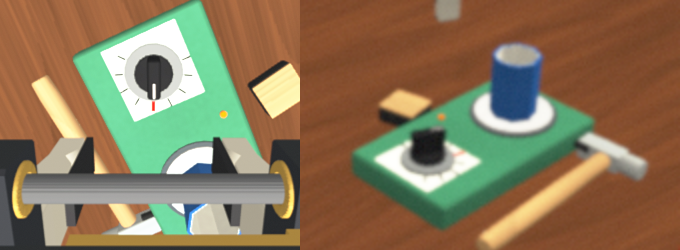

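The pointer (71.0°) now lines up with the red mark (71.3°). The cup stands upright in the middle of the plate, at (515,90) in the right-hand picture, and nothing else has moved. Handing in.

```bash
python3 -c "
from plant import r
print(r.close_job())"
```

```text
the job is handed in; nothing more can be done
None
```

The cup now stands mouth up in the middle of the hot plate and the dial's pointer is at the red mark. I handed the job in at about 37 s of the 72 s allowed; no verdict was reported.

**How it went:**
- **Why two turns:** a single flip with the tool horizontal would have hit the tins, so I turned the cup in two 90° steps.
- **Turning the cup:** I moved it mouth down to the plate, regrasped it at 45°, laid it on its flat on the free bench, and regrasped it there. Then I stood it up on the plate with about 13 N of contact force.
- **Dial:** I turned it about 47° clockwise.

**Last checks:**
- **Dial:** the pointer is at azimuth 71.0° and the mark at 71.3°. From the warmer's own axes I had put the mark at about 70°. Either way it is well inside the 8° tolerance.
- **Cup:** its centre is about 2 mm from the plate's centre by the top camera and about 4 mm by the scene camera. The rim is at z = 125–126 mm, where 126 is expected.
- **Bystanders:** depth changes are at most 3 mm, which is camera noise. The gripper is clear of everything.

**Disagreement:** the cup touched down with the tool 3–4 mm higher than I predicted from the images, and likewise 2–3 mm higher when I laid it down. The final rim height shows the base is flat on the plate.

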